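# Load the sanding jig and set its depth stop

### The arm

A 6-joint arm with a two-finger parallel gripper is mounted at the origin on the work surface. World frame = base frame: x ahead of the robot, y to its left, z up, the work surface at z = 0. Lengths are in m, angles in rad, forces in N, time in s.
With the tool pointing down it reaches from about 0.35 to 0.975 m from the base axis. Payload 4.9 kg.
Tool frame: the origin (TCP) lies at the very end of the fingers, on their centre line; the grasp point (between the pads) lies 19 mm behind it; z points along the fingers, y is the line along which they close (so a half turn about z gives the same grasp; the last joint's range is limited). The gripper opens to 85 mm and grips with 20 to 120 N. Pads are 22 mm wide; open, the fingers measure 114 mm over their backs; the gripper's body (76 mm by 85 mm) begins 54 mm behind the grasp point. The pads swing forward as they close: fully open they stand 13 mm farther back than shut.
Start: joints at [-1.259, 0.053, 1.613, -0, 1.476, -0.119], TCP at [0.261, -0.568, 0.201] pointing down, gripper open.
Joint ranges: [-3.01, 3.01], [-1.01, 2.22], [0.06, 2.58], [-1.02, 4.17], [0.09, 2.62], [-3.14, 3.14]. Speed limits (rad/s): [2.57, 2.57, 3.14, 3.14, 3.14, 3.14].

### API

Orientations are given as a rotation vector (axis times angle).
In Python, from station import ctrl, imaging gives the robot as it stands.
- The arm moves only by the tool play_rows, never from a script. Its argument "series" is a list of rows, each a list of 3 entries, a list of its own where there are three numbers: the opening, from 0 (shut) to 1 (fully open), then the shift along the tool's x, y, z each as a share of 0.05 m, from -1 to 1, then the turn, a rotation vector about the tool's x, y, z each as a share of 8 degrees, from -1 to 1. In form: [[grip, [dx, dy, dz], [ax, ay, az]], ...]. A call has 1 to 8 rows; each row shifts and turns the commanded pose from where the row before left it, along the tool's axes as they then stand; what a row does not reach is not made up. A row lasts 1/8 s, in which the tool goes at most 62.5 mm and 10.7 degrees, less where a joint would pass 70% of its speed; a pose out of reach is approached as far as the arm can. A call with a number of a shift or a turn outside -1 to 1 is refused whole. A call with a gripper value outside its range is refused whole. The fingers move at their own pace and stop on an object; "force" is the grip in N (left out, the last holds). Time passes only in rows, so rows that do not move let the fingers close. It gives the time, the measured TCP pose, the force, the opening and the grip force at its end, in the units of the state.
- ctrl.get_obs(): the state, without advancing time (a new reading comes with each control period).
- imaging.get_image(name): name is "scene" or "top"; returns a dict with "color" (400x640x3 uint8, blue, green, red), "fx", "fy", "cx", "cy" (pixels), "extrinsics" (4x4, takes a point from world to camera coordinates). Camera axes: x right, y down, z forward; pixel columns grow to the right and rows downward; lengths in m; the calibration is good to about 2 mm. A picture is of the moment at which its call begins. There is no depth.
- ctrl.finish_job(): hands the job in; it is judged then, once.
The state is a dict: "t": time; "q": joint angles; "dq": joint speeds; "effort": joint torques, N m; "tool_pos": TCP position; "tool_rot": TCP orientation; "contact_force": force on the tool from outside, world axes, zero at the start; "wrist_torque": the same for the moment, N m; "opening": finger opening in m; "grip_force": force on a finger pad.
Only numpy, scipy, OpenCV 4.12 (cv2) and the standard library are available. Lean on these libraries where they do the work, as an engineer would, in place of code of your own. Each camera call takes 0.05 s, during which the arm holds its last target. There are 200 camera calls.

### The job

Get the sanding jig ready for a batch: lift the red lever out of the shut notch, swing it to the open (green dot) notch at the far end of its travel and let it drop in, then lay every handle blank on the bench flat in a bay of its own and turn the orange knob until the black pointer stands over the red mark. When all the blanks are in, lift the lever again, swing it back and let it drop fully into the shut (red dot) notch so that the hold-down bar keeps the blanks against the fence. Leave the other things on the bench where they are.

Things in the scene. Friction and masses are not known exactly. Their poses are not given: they have to be found in the camera images.
- jig: Fixed sanding jig: plywood base 195 (x) x 620 (y) x 15 high; origin = centre of its underside, own x points away from the robot to the aluminium fence, y to its left. Five blue bays along x, middles at y=-116, -58, 0, 58, 116 mm, each 46 wide, floor 15 mm above the bench, between ribs 12 wide and 8 high. Fence: inner face at x=+75, top 55 mm above the bench.
- bay2 (a point): Middle bay (y=0, x=0 of the jig) on its floor. A blank's centre is best set down near jig x=+8 mm in any bay while the lever is open: it then has 17 mm to spare along x to the bar's lip or the fence, 7 mm to each rib.
- bar_face (a point): Middle of the fence-side face of the yellow hold-down bar across the bays' near ends, 40 mm above the bench: at jig x=-28 mm when the lever is shut, -73 when open. A lip reaches 14 mm further to the fence, underside 52 and top 64 mm above the bench. Shutting pushes the blanks up to the fence (3 mm of play left), the lip over their near ends.
- lever_pivot (a point): Vertical axis of the red lever (at the left of the jig), on top of the base plate
- lever_grip (a point): Centre of the lever's upright round black handle, 26 across, free from 66 to 120 mm above the bench with the lever down, then a cap 33 across to 126. The point is 100 mm above the bench with the lever down, 140 mm from the pivot axis, and moves with the lever.
- lever_swing (a joint): Lever angle, rad, clockwise seen from above positive. 0 = shut notch (red dot, handle toward the bays); 1.0 = open notch (green dot, handle away from the bays); 0.5 = unused middle notch, handle then straight along the jig's -x from the pivot. End stops -0.03 and 1.03. Within 0.04 of a notch it drops in. Moves the bar 45 mm per rad.
- lever_lift (a joint): Lift of the lever, m. 0 = fully down, in a notch; raise it 17 mm or more (stop at 35) to pass the teeth between notches. Its weight and a spring press it down with 5 to 8 N; lowered between notches it rests at 15 mm on a tooth.
- stop_knob (a joint): Depth-stop knob at the jig's right, rad, 0 to 5.6, clockwise seen from above positive; turns easily (0.04 N m), stays where left. Orange bar grip 58 long x 14 wide, 43 to 79 mm above the bench, on a black disc 58 across. At 0 the bar lies along the jig's x. One rad clockwise moves the pointer 12 mm in the jig's +x.
- knob_axis (a point): Point on the knob's vertical axis at gripping height, 66 mm above the bench
- pointer_tip (a point): Tip of the black pointer needle (3 wide) over the white scale at the jig's right; moved by the knob along the jig's x
- mark_line (a point): Middle of the red mark (5 wide) on the white scale; the pointer tip should stand over it: same x along the jig
- blank0: Laminated handle blank, light wood with a dark middle stripe, 100 long (own x) x 32 x 32 (square, any long side may be down), 0.07 to 0.13 kg; origin = its centre. May be absent.
- blank1: Laminated handle blank, light wood with a dark middle stripe, 100 long (own x) x 32 x 32 (square, any long side may be down), 0.07 to 0.13 kg; origin = its centre. May be absent.
- blank2: Laminated handle blank, light wood with a dark middle stripe, 100 long (own x) x 32 x 32 (square, any long side may be down), 0.07 to 0.13 kg; origin = its centre. May be absent.
- blank3: Laminated handle blank, light wood with a dark middle stripe, 100 long (own x) x 32 x 32 (square, any long side may be down), 0.07 to 0.13 kg; origin = its centre. May be absent.
- blank4: Laminated handle blank, light wood with a dark middle stripe, 100 long (own x) x 32 x 32 (square, any long side may be down), 0.07 to 0.13 kg; origin = its centre. May be absent.
- mitre_gauge: Bystander: black mitre gauge on a 200 mm steel bar
- cup: Bystander: clear plastic cup, 70 x 70 x 60 mm
- brush: Bystander: bench brush lying flat
- screwdriver: Bystander: orange-handled screwdriver lying flat
- sanding_block: Bystander: cork sanding block, 110 x 65 x 35 mm
Not all that is in view belongs to the job. Leave any grey look-alike of the blank3 alone.

How it is judged:
By the outcome, as a careful person would: the job done as asked, in the order asked, and still so for the second after the job is handed in, with the robot touching nothing.
Of blank0, blank1, blank2, blank3, blank4 only 3 to 5 are there at a start; the rules pass over those that are not, and their reading is None.
At some moment in a run one of blank0, blank1, blank2, blank3, blank4 may be knocked a few centimetres aside while the robot is not near it.
Once in a run the grip may slacken for a moment while it holds something.
It also fails if it takes over 210 s, if anything falls off the work surface, if the arm or the gripper's body presses on something with over 40 N, if the wrist force passes 120 N, or if a joint passes its speed limit or range.

## Working session

There is one attempt and no reset: what is moved stays moved. The work goes in short steps, Python scripts to look and compute and a tool call to move; the robot and the scene stay as the last step left them, time stands still between calls to the robot, and variables do not carry over. Pictures are saved under pics/ and viewed, at most 14 in all, crops included, and the job is handed in when it is done.

Besides the shell and the picture viewer there is one more tool, called after "Emit:" by a JSON object that holds its "name" and its "arguments", one argument or row to a line. play_rows: Moves the arm, as the interface text tells. Shift numbers are shares of 0.05 m and turn numbers shares of 8 degrees, none past 1 either way. Its arguments: {"type":"object","properties":{"series":{"type":"array"},"force":{"type":"number"}},"required":["series"]}

```bash
ls; mkdir -p pics; python3 - <<'E'
from station import ctrl, imaging
import cv2,numpy as np
o=ctrl.get_obs();print({k:np.round(v,3).tolist() for k,v in o.items()})
for n in("scene","top"):
    im=imaging.get_image(n);cv2.imwrite(f"pics/{n}0.png",im["color"])
    print(n,im["fx"],im["fy"],im["cx"],im["cy"],np.round(im["extrinsics"],4).tolist())
E
```

```text
pics
{'t': 0.0, 'q': [-1.259, 0.053, 1.614, 0.0, 1.476, -0.119], 'dq': [0.001, -0.0, -0.0, 0.002, -0.001, -0.001], 'effort': [-0.002, -39.369, -37.018, -0.0, 0.007, -0.0], 'tool_pos': [0.261, -0.567, 0.199], 'tool_rot': [-3.067, -0.671, 0.0], 'contact_force': [-0.431, 0.166, -0.74], 'wrist_torque': [0.029, -0.05, -0.045], 'grip_force': 0.0, 'opening': 0.085}
scene 451.29467095973985 451.29467095973985 322.855537481739 198.6967458885738 [[-0.0389, 0.9991, -0.014, 0.0346], [0.8472, 0.0256, -0.5307, -0.4067], [-0.5299, -0.0325, -0.8474, 2.0355], [0.0, 0.0, 0.0, 1.0]]
top 504.48600358569934 504.48600358569934 323.27104186120727 216.1069968007125 [[0.0207, -0.9998, -0.0011, -0.021], [-0.9858, -0.0203, -0.1666, 0.5315], [0.1666, 0.0045, -0.986, 1.4499], [0.0, 0.0, 0.0, 1.0]]
```

View pics/top0.png

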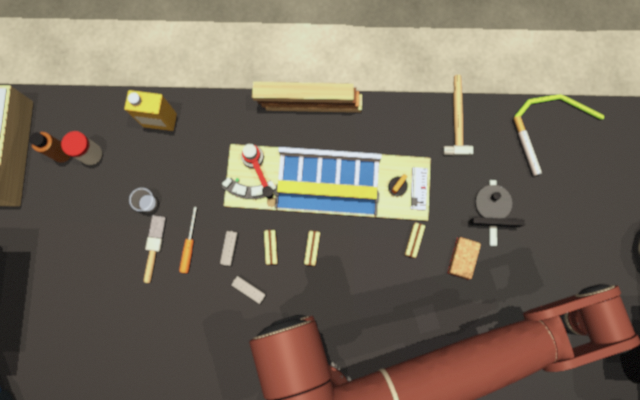

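View pics/scene0.png

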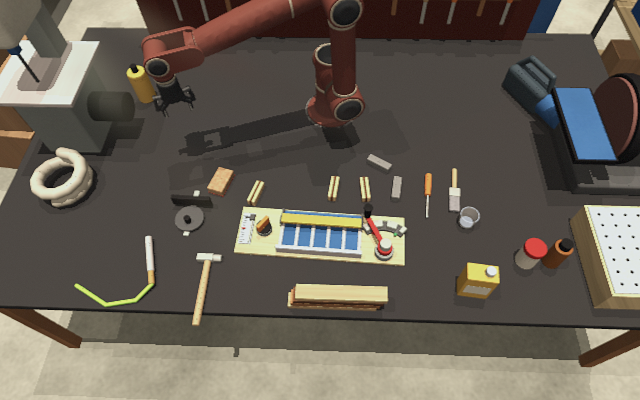

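The top view shows three light striped blanks at px (270,247), (312,248) and (415,240), with two grey look-alikes at (229,248) and (248,290). The jig is centred near (328,182), the lever is at (262,175) and the knob at (398,185).

```bash
cat > h.py <<'E'
import cv2,numpy as np
from scipy.spatial.transform import Rotation as R
from station import ctrl, imaging
def ray(im,uv,z):
    """pixel -> world point on plane height z"""
    E=im["extrinsics"];Rm,t=E[:3,:3],E[:3,3];c=-Rm.T@t
    d=Rm.T@np.array([(uv[0]-im["cx"])/im["fx"],(uv[1]-im["cy"])/im["fy"],1])
    return c+d*(z-c[2])/d[2]
def proj(im,p):
    q=im["extrinsics"][:3,:3]@np.array(p)+im["extrinsics"][:3,3]
    return np.array([im["fx"]*q[0]/q[2]+im["cx"],im["fy"]*q[1]/q[2]+im["cy"]])
def tri(ims,uvs):
    A=[];b=[]
    for im,uv in zip(ims,uvs):
        c=ray(im,uv,0);d=ray(im,uv,1)-c;d/=np.linalg.norm(d);M=np.eye(3)-np.outer(d,d)
        A.append(M);b.append(M@c)
    return np.linalg.lstsq(np.vstack(A),np.hstack(b),rcond=None)[0]
def blobs(im,lo,hi,amin=20,roi=None):
    m=cv2.inRange(cv2.cvtColor(im["color"],cv2.COLOR_BGR2HSV),lo,hi)
    if roi: k=np.zeros_like(m);x0,y0,x1,y1=roi;k[y0:y1,x0:x1]=255;m&=k
    m=cv2.morphologyEx(m,cv2.MORPH_CLOSE,np.ones((3,3),np.uint8))
    return [c for c in cv2.findContours(m,cv2.RETR_EXTERNAL,cv2.CHAIN_APPROX_NONE)[0] if cv2.contourArea(c)>=amin]
def rect(im,c,z):
    """min-area rectangle of a contour cast on height z: centre, sizes, long-side yaw(deg)"""
    P=np.array([ray(im,p[0],z)[:2] for p in c],np.float32)
    bx=cv2.boxPoints(cv2.minAreaRect(P));e=[bx[1]-bx[0],bx[2]-bx[1]]
    L=max(e,key=np.linalg.norm);return bx.mean(0),sorted(np.linalg.norm(x) for x in e),np.degrees(np.arctan2(L[1],L[0]))%180
def to(p,yaw=None,rv=None):
    """offset from the present pose to world point p in tool axes, in shares of 0.05 m; yaw of tool y axis"""
    o=ctrl.get_obs();T=R.from_rotvec(o["tool_rot"])
    print("tool",np.round(o["tool_pos"],4),"shift",np.round(T.inv().apply(np.array(p)-o["tool_pos"])/.05,3))
    if yaw is not None:
        y=np.array([np.cos(yaw),np.sin(yaw),0]);x=np.cross(y,[0,0,-1]);
        for s in(1,-1):
            G=R.from_matrix(np.array([s*x,s*y,[0,0,-1]]).T)
            print("turn",np.round(np.degrees((T.inv()*G).as_rotvec())/8,3))
E
python3 - <<'E'
from h import *
im=imaging.get_image("top");c=im["color"]
cv2.imwrite("pics/topz.png",cv2.resize(c[130:270,215:440],None,fx=3.5,fy=3.5,interpolation=cv2.INTER_CUBIC))
s=imaging.get_image("scene")
cv2.imwrite("pics/scz.png",cv2.resize(s["color"][170:275,225:420],None,fx=4,fy=4,interpolation=cv2.INTER_CUBIC))
for uv in[(270,247),(415,240),(415,190),(215,155)]: print(uv,cv2.cvtColor(c,cv2.COLOR_BGR2HSV)[uv[1]-1:uv[1]+2,uv[0]-3:uv[0]+4].tolist())
for n,k in(("wood",((18,40,120),(35,200,255))),("blue",((95,120,60),(115,255,255))),("red",((0,180,90),(5,255,255)))):
    for b in blobs(im,*k,roi=(200,130,450,300)): print(n,cv2.contourArea(b),cv2.minAreaRect(b), np.round(np.hstack(rect(im,b,.032 if n=="wood" and cv2.contourArea(b)<900 else .015)),3))
E
```

```text
(270, 247) [[[33, 62, 228], [31, 64, 211], [20, 99, 177], [15, 132, 162], [22, 95, 183], [30, 66, 211], [32, 62, 227]], [[33, 62, 228], [30, 64, 211], [21, 100, 179], [15, 131, 163], [22, 97, 181], [29, 68, 210], [33, 63, 228]], [[33, 60, 228], [30, 64, 211], [21, 98, 180], [15, 130, 163], [21, 97, 181], [29, 69, 210], [33, 62, 227]]]
(415, 240) [[[33, 62, 228], [30, 63, 211], [21, 95, 182], [15, 131, 161], [19, 109, 173], [28, 77, 201], [33, 65, 225]], [[32, 61, 225], [29, 67, 206], [20, 104, 176], [16, 131, 162], [23, 95, 183], [31, 69, 212], [33, 64, 228]], [[32, 62, 222], [27, 74, 200], [18, 115, 169], [17, 123, 166], [25, 85, 192], [32, 66, 221], [33, 62, 229]]]
(415, 190) [[[84, 6, 214], [60, 7, 212], [60, 7, 226], [90, 8, 232], [103, 13, 237], [107, 15, 239], [106, 14, 239]], [[90, 6, 213], [55, 7, 212], [60, 7, 225], [90, 8, 232], [105, 13, 237], [106, 14, 239], [105, 15, 239]], [[85, 7, 215], [60, 6, 214], [65, 7, 226], [98, 9, 233], [104, 14, 238], [105, 15, 239], [106, 14, 238]]]
(215, 155) [[[16, 36, 77], [16, 36, 79], [15, 33, 78], [18, 32, 79], [16, 36, 79], [14, 36, 79
[... 871 characters left out ...]
2.39698600769043), 4.085616588592529) [ 5.7700e-01 -1.7000e-02  3.8000e-02  2.8900e-01  8.7023e+01]
blue 236.5 ((366.0, 173.0), (22.0, 12.0), 90.0) [ 0.674 -0.138  0.037  0.07   0.265]
blue 235.0 ((347.0, 171.0), (22.0, 12.0), 90.0) [ 0.679 -0.08   0.037  0.07   0.625]
blue 239.5 ((328.0, 170.0), (22.0, 12.0), 90.0) [ 0.681 -0.021  0.037  0.07   0.984]
blue 238.0 ((309.2470703125, 168.78823852539062), (11.964653968811035, 22.39537811279297), 4.39870548248291) [6.83000e-01 3.60000e-02 3.70000e-02 7.10000e-02 1.77295e+02]
blue 231.0 ((290.3379821777344, 167.44485473632812), (11.875503540039062, 22.09010124206543), 4.763641834259033) [6.87000e-01 9.40000e-02 3.70000e-02 7.00000e-02 1.77073e+02]
```

View pics/topz.png

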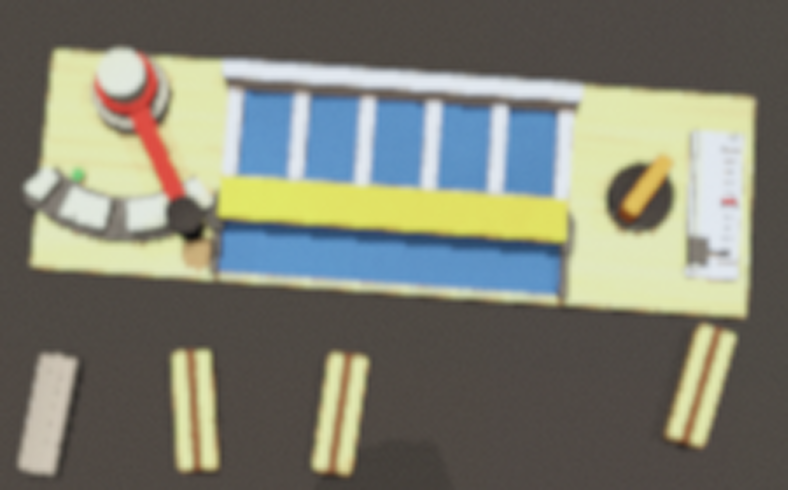

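View pics/scz.png

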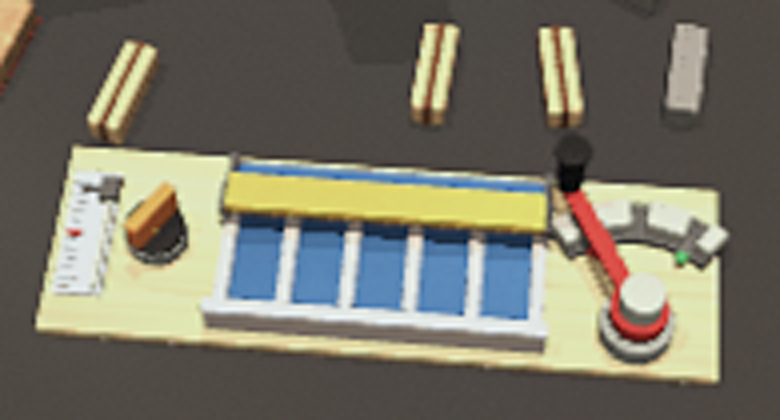

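```bash
python3 - <<'E'
from h import *
t=imaging.get_image("top");s=imaging.get_image("scene")
T=lambda u,v:(u/3.5+215,v/3.5+130)
S=lambda u,v:(u/4+225,v/4+170)
C=[ray(t,T(*p),.015)[:2] for p in[(53,48),(755,97),(746,318),(30,268)]]
C2=[ray(s,S(*p),.015)[:2] for p in[(718,381),(36,330),(72,147),(718,190)]]
for c in(C,C2):
    c=np.array(c);print(c.round(3).tolist(),c.mean(0)); 
    for a,b in((0,1),(3,2)): d=c[a]-c[b];print(np.linalg.norm(d),np.degrees(np.arctan2(-d[0],d[1])))
print("white cap lever",tri([t,s],[T(122,70),S(642,290)]))
print("grip cap top",tri([t,s],[T(186,213),S(574,148)]),ray(t,T(186,213),.126))
print("disc",[ray(t,T(642,197),z) for z in(.02,.043)],tri([t,s],[T(642,197),S(157,240)]))
print("bar mid",ray(t,T(646,186),.079), ray(s,S(152,215),.079))
print("ptr",ray(t,T(728,254),.02),"mark",ray(t,T(731,202),.02))
print("ptr s",ray(s,S(82,187),.02),"mark",ray(s,S(74,233),.02))
for k,im,roi in(("t",t,(250,222,450,270)),("s",s,(240,170,380,206))):
  for b in blobs(im,(8,30,110),(40,200,255),roi=roi): print(k,[np.round(x,3) for x in rect(im,b,.028)])
E
```

```text
[[0.758, 0.283], [0.726, -0.337], [0.529, -0.326], [0.56, 0.293]] [ 0.6432544  -0.02184217]
0.6211843173267927 -2.971373924443165
0.6201998122337605 -2.877684073790389
[[0.761, 0.287], [0.731, -0.33], [0.536, -0.323], [0.565, 0.298]] [ 0.64828591 -0.01727201]
0.6178260102429048 -2.7854595766421855
0.6218873933086515 -2.6457427280699197
white cap lever [0.71439297 0.21031208 0.09708677]
grip cap top [0.58778383 0.15027021 0.1227324 ] [0.58713744 0.14669409 0.126     ]
disc [array([ 0.63263749, -0.2365617 ,  0.02      ]), array([ 0.62726808, -0.2331869 ,  0.043     ])] [ 0.63395539 -0.23389659  0.01307761]
bar mid [ 0.62835229 -0.23128478  0.079     ] [ 0.64352428 -0.22550776  0.079     ]
ptr [ 0.58367983 -0.31065303  0.02      ] mark [ 0.62977006 -0.31381924  0.02      ]
ptr s [ 0.58307356 -0.30666301  0.02      ] mark [ 0.63279546 -0.30772339  0.02      ]
t [array([0.44 , 0.022], dtype=float32), array([0.038, 0.103], dtype=float32), np.float32(173.017)]
t [array([0.44 , 0.146], dtype=float32), array([0.038, 0.106], dtype=float32), np.float32(5.476)]
t [array([ 0.47 , -0.284], dtype=float32), array([0.038, 0.105], dtype=float32), np.float32(163.124)]
s [array([ 0.474, -0.283], dtype=float32), array([0.038, 0.115], dtype=float32), np.float32(165.503)]
s [array([0.445, 0.148], dtype=float32), array([0.036, 0.11 ], dtype=float32), np.float32(5.465)]
s [array([0.445, 0.023], dtype=float32), array([0.036, 0.115], dtype=float32), np.float32(173.333)]
```

```bash
python3 - <<'E'
from h import *
to([.5878,.1485,.2],np.arctan2(-.9007,.4348))
E
```

```text
tool [ 0.2609 -0.5677  0.2002] shift [ 1.1922e+01 -1.0285e+01  1.1000e-02]
turn [-0.005 -0.001 -0.136]
turn [-1.0000e-03  8.0000e-03  2.2364e+01]
```

Emit:
{"name": "play_rows", "arguments": {
  "series": [
    [1, [0.745, -0.643, 0], [0, 0, 0]],
    [1, [0.745, -0.643, 0], [0, 0, 0]],
    [1, [0.745, -0.643, 0], [0, 0, 0]],
    [1, [0.745, -0.643, 0], [0, 0, 0]],
    [1, [0.745, -0.643, 0], [0, 0, 0]],
    [1, [0.745, -0.643, 0], [0, 0, 0]],
    [1, [0.745, -0.643, 0], [0, 0, 0]],
    [1, [0.745, -0.643, 0], [0, 0, 0]]
  ]
}}

```text
t: 1.3
tool_pos: [0.4248, -0.2083, 0.2008]
tool_rot: [3.069, 0.671, 0.001]
contact_force: [1.7, 0.5, -1.0]
opening: 0.0856
grip_force: 0.0
```

Emit:
{"name": "play_rows", "arguments": {
  "series": [
    [1, [0.745, -0.643, 0], [0, 0, 0]],
    [1, [0.745, -0.643, 0], [0, 0, 0]],
    [1, [0.745, -0.643, 0], [0, 0, 0]],
    [1, [0.745, -0.643, 0], [0, 0, 0]],
    [1, [0.745, -0.643, 0], [0, 0, 0]],
    [1, [0.745, -0.643, 0], [0, 0, 0]],
    [1, [0.745, -0.643, 0], [0, 0, 0]],
    [1, [0.745, -0.643, 0], [0, 0, 0]]
  ]
}}

```text
t: 2.3
tool_pos: [0.5883, 0.15, 0.2006]
tool_rot: [3.069, 0.672, 0.0]
contact_force: [0.8, -0.0, -0.1]
opening: 0.0853
grip_force: 0.0
```

Emit:
{"name": "play_rows", "arguments": {
  "series": [
    [1, [0, 0, 0], [0, 0, 0]],
    [1, [0, 0, 0], [0, 0, 0]]
  ]
}}

```text
t: 2.55
tool_pos: [0.5875, 0.1482, 0.2003]
tool_rot: [3.069, 0.672, -0.001]
contact_force: [-0.3, -0.8, -0.4]
opening: 0.0853
grip_force: 0.0
```

```bash
python3 - <<'E'
from h import *
to([.5878,.1485,.083],np.arctan2(-.9007,.4348))
E
```

```text
tool [0.5875 0.1482 0.2003] shift [ 0.01  -0.003  2.347]
turn [ 0.001  0.006 -0.133]
turn [ 9.0000e-03 -2.0000e-03  2.2367e+01]
```

Descend and close.

Emit:
{"name": "play_rows", "arguments": {
  "series": [
    [1, [0, 0, 0.8], [0, 0, 0]],
    [1, [0, 0, 0.8], [0, 0, 0]],
    [1, [0, 0, 0.75], [0, 0, 0]],
    [0, [0, 0, 0], [0, 0, 0]],
    [0, [0, 0, 0], [0, 0, 0]],
    [0, [0, 0, 0], [0, 0, 0]],
    [0, [0, 0, 0], [0, 0, 0]]
  ],
  "force": 50
}}

```text
t: 3.42
tool_pos: [0.5893, 0.1483, 0.0861]
tool_rot: [3.068, 0.671, 0.006]
contact_force: [-2.5, -1.2, 6.7]
opening: 0.0297
grip_force: 49.0
```

Emit:
{"name": "play_rows", "arguments": {
  "series": [
    [0, [0, 0, 0], [0, 0, 0]],
    [0, [0, 0, 0], [0, 0, 0]]
  ]
}}

```text
t: 3.68
tool_pos: [0.5893, 0.1483, 0.086]
tool_rot: [3.068, 0.671, 0.006]
contact_force: [-2.5, -1.3, 6.4]
opening: 0.0301
grip_force: 49.1
```

Emit:
{"name": "play_rows", "arguments": {
  "series": [
    [0, [0, 0, -0.15], [0, 0, 0]],
    [0, [0, 0, -0.15], [0, 0, 0]],
    [0, [0, 0, -0.15], [0, 0, 0]],
    [0, [0, 0, -0.07], [0, 0, 0]],
    [0, [0, 0, 0], [0, 0, 0]]
  ],
  "force": 60
}}

```text
t: 4.3
tool_pos: [0.589, 0.1489, 0.1092]
tool_rot: [-3.069, -0.671, -0.006]
contact_force: [5.7, 2.0, -6.8]
opening: 0.0293
grip_force: 59.7
```

```bash
python3 - <<'E'
from h import *
s=imaging.get_image("scene")
cv2.imwrite("pics/s1.png",cv2.resize(s["color"][130:260,300:430],None,fx=4,fy=4,interpolation=cv2.INTER_CUBIC))
E
```

```text
(no output)
```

View pics/s1.png

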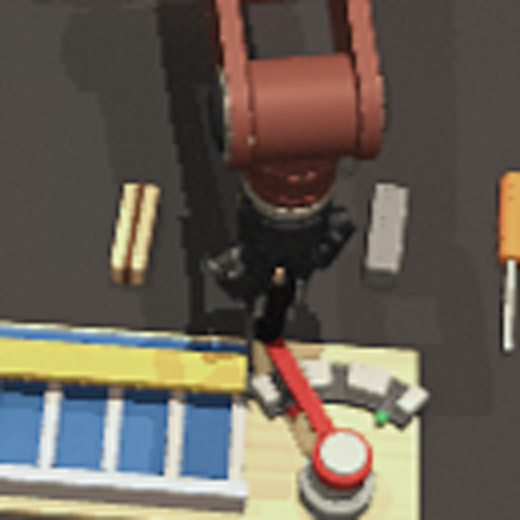

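The lever arm at (310,390) is now clear of the notch plate. Next is the swing.

Emit:
{"name": "play_rows", "arguments": {
  "series": [
    [0, [0.014, -0.28, 0], [0, 0, 0.716]],
    [0, [0.014, -0.28, 0], [0, 0, 0.716]],
    [0, [0.014, -0.28, 0], [0, 0, 0.716]],
    [0, [0.014, -0.28, 0], [0, 0, 0.716]],
    [0, [0.014, -0.28, 0], [0, 0, 0.716]]
  ]
}}

```text
t: 4.97
tool_pos: [0.5742, 0.2164, 0.1074]
tool_rot: [3.138, -0.114, -0.004]
contact_force: [1.3, -0.4, -6.0]
opening: 0.0294
grip_force: 59.7
```

Emit:
{"name": "play_rows", "arguments": {
  "series": [
    [0, [0.014, -0.28, 0], [0, 0, 0.716]],
    [0, [0.014, -0.28, 0], [0, 0, 0.716]],
    [0, [0.014, -0.28, 0], [0, 0, 0.716]],
    [0, [0.014, -0.28, 0], [0, 0, 0.716]],
    [0, [0.014, -0.28, 0], [0, 0, 0.716]],
    [0, [0, 0, 0], [0, 0, 0]],
    [0, [0, 0, 0], [0, 0, 0]]
  ]
}}

```text
t: 5.85
tool_pos: [0.5938, 0.2826, 0.1067]
tool_rot: [3.014, -0.878, -0.011]
contact_force: [-5.4, 1.6, -5.1]
opening: 0.0294
grip_force: 59.8
```

Emit:
{"name": "play_rows", "arguments": {
  "series": [
    [0, [0, 0, 0.15], [0, 0, 0]],
    [0, [0, 0, 0.15], [0, 0, 0]],
    [0, [0, 0, 0.15], [0, 0, 0]],
    [0, [0, 0, 0.07], [0, 0, 0]],
    [0, [0, 0, 0], [0, 0, 0]],
    [0, [0, 0, 0], [0, 0, 0]]
  ]
}}

```text
t: 6.6
tool_pos: [0.5946, 0.2845, 0.0862]
tool_rot: [-3.014, 0.879, 0.009]
contact_force: [-14.8, 4.0, 11.1]
opening: 0.0295
grip_force: 61.2
```

Emit:
{"name": "play_rows", "arguments": {
  "series": [
    [1, [0, 0, 0], [0, 0, 0]],
    [1, [0, 0, 0], [0, 0, 0]],
    [1, [0, 0, 0], [0, 0, 0]],
    [1, [0, 0, -1], [0, 0, 0]],
    [1, [0, 0, -1], [0, 0, 0]],
    [1, [0, 0, -1], [0, 0, -1]],
    [1, [-0.5, 0.7, 0], [0, 0, -1]],
    [1, [-0.5, 0.7, 0], [0, 0, -1]]
  ]
}}

```text
t: 7.6
tool_pos: [0.5257, 0.2343, 0.2343]
tool_rot: [-3.133, 0.227, -0.003]
contact_force: [0.5, -0.2, -0.2]
opening: 0.0853
grip_force: 0.0
```

```bash
python3 - <<'E'
from h import *
s=imaging.get_image("scene")
cv2.imwrite("pics/s2.png",cv2.resize(s["color"][130:280,225:425],None,fx=4,fy=4,interpolation=cv2.INTER_CUBIC))
t=imaging.get_image("top")
for k,im,roi in(("t",t,(250,222,450,270)),("s",s,(240,170,380,206))):
  for b in blobs(im,(8,30,110),(40,200,255),roi=roi): print(k,[np.round(x,3) for x in rect(im,b,.028)])
to([.442,.146,.15],np.radians(90+5.4))
E
```

```text
t [array([0.44 , 0.022], dtype=float32), array([0.038, 0.103], dtype=float32), np.float32(173.017)]
t [array([0.44 , 0.144], dtype=float32), array([0.036, 0.105], dtype=float32), np.float32(4.579)]
t [array([ 0.47 , -0.284], dtype=float32), array([0.038, 0.105], dtype=float32), np.float32(163.631)]
s [array([ 0.522, -0.081], dtype=float32), array([0.014, 0.174], dtype=float32), np.float32(91.743)]
s [array([ 0.474, -0.283], dtype=float32), array([0.038, 0.115], dtype=float32), np.float32(165.503)]
s [array([0.445, 0.147], dtype=float32), array([0.034, 0.109], dtype=float32), np.float32(3.485)]
s [array([0.445, 0.023], dtype=float32), array([0.036, 0.115], dtype=float32), np.float32(173.333)]
tool [0.5233 0.2329 0.2325] shift [-1.348  1.959  1.654]
turn [ 1.4000e-02 -1.2000e-02  2.0756e+01]
turn [ 0.008  0.009 -1.744]
```

View pics/s2.png

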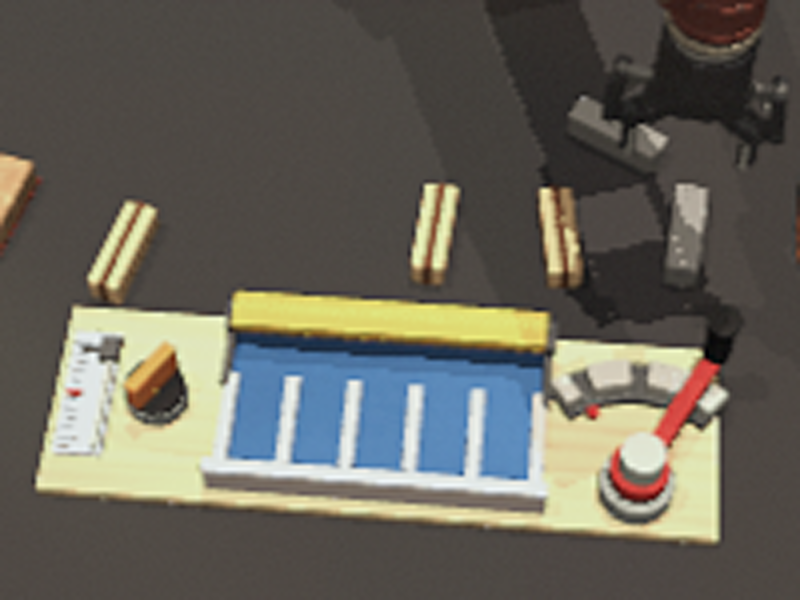

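Scene shows the lever at the green notch (handle at (720,335), arm across the green dot) and the bar open. Now the left blank.

Emit:
{"name": "play_rows", "arguments": {
  "series": [
    [1, [-0.674, 0.98, 0], [0, 0, 0]],
    [1, [-0.674, 0.98, 0], [0, 0, 0]],
    [1, [0, 0, 0.8], [0, 0, -0.87]],
    [1, [0, 0, 0.8], [0, 0, -0.87]],
    [1, [0, 0, 0.8], [0, 0, 0]],
    [1, [0, 0, 0], [0, 0, 0]]
  ]
}}

```text
t: 8.45
tool_pos: [0.4422, 0.1474, 0.1098]
tool_rot: [3.137, 0.145, -0.011]
contact_force: [-0.4, 0.2, 1.6]
opening: 0.0854
grip_force: 0.0
```

```bash
python3 - <<'E'
from h import *
to([.442,.146,.010],np.radians(90+5.4))
E
```

```text
tool [0.4422 0.1474 0.1098] shift [0.008 0.027 1.995]
turn [ 7.9000e-02 -6.0000e-03  2.2486e+01]
turn [ 0.004  0.051 -0.014]
```

Emit:
{"name": "play_rows", "arguments": {
  "series": [
    [1, [0, 0, 0.8], [0, 0, 0]],
    [1, [0, 0, 0.8], [0, 0, 0]],
    [1, [0, 0, 0.395], [0, 0, 0]],
    [0, [0, 0, 0], [0, 0, 0]],
    [0, [0, 0, 0], [0, 0, 0]],
    [0, [0, 0, 0], [0, 0, 0]],
    [0, [0, 0, 0], [0, 0, 0]],
    [0, [0, 0, 0], [0, 0, 0]]
  ],
  "force": 45
}}

```text
t: 9.45
tool_pos: [0.4448, 0.148, 0.0139]
tool_rot: [-3.138, -0.146, -0.001]
contact_force: [-0.1, 0.4, 1.1]
opening: 0.0001
grip_force: 0.0
```

Emit:
{"name": "play_rows", "arguments": {
  "series": [
    [0, [0, 0, -0.8], [0, 0, 0]],
    [0, [0, 0, -0.8], [0, 0, 0]],
    [0, [0, 0, 0], [0, 0, 0]]
  ]
}}

```text
t: 9.82
tool_pos: [0.4474, 0.1484, 0.0976]
tool_rot: [-3.137, -0.146, -0.013]
contact_force: [0.0, -0.2, 0.1]
opening: 0.0003
grip_force: 0.0
```

```bash
cat >> h.py <<'E'
J=np.array([.6455,-.0200]);jy=np.radians(-2.85)
def jig(x,y): return J+np.array([[np.cos(jy),-np.sin(jy)],[np.sin(jy),np.cos(jy)]])@[x,y]
E
python3 - <<'E'
from h import *
p=jig(.008,.116);print(p)
to([*p,.11],np.pi/2+jy)
s=imaging.get_image("scene")
for b in blobs(s,(8,30,110),(40,200,255),roi=(250,130,420,225)): print(cv2.boundingRect(b),cv2.contourArea(b))
t=imaging.get_image("top")
for b in blobs(t,(8,30,110),(40,200,255),roi=(200,205,330,300)): print(cv2.boundingRect(b),cv2.contourArea(b),[np.round(x,3) for x in rect(t,b,.1)])
a=np.hstack([s["color"][130:280,225:425],t["color"][150:300,200:400]])
cv2.imwrite("pics/h1.png",cv2.resize(a,None,fx=2,fy=2,interpolation=cv2.INTER_CUBIC))
E
```

```text
[0.65925778 0.09545875]
tool [0.4474 0.1484 0.0976] shift [ 4.121  1.448 -0.216]
turn [ 8.7000e-02 -1.2000e-02 -2.1478e+01]
turn [-0.008 -0.058  1.022]
(250, 180, 151, 45) 1537.5
(360, 177, 11, 24) 178.0
(392, 176, 10, 22) 151.0
(328, 176, 12, 25) 177.5
(382, 162, 10, 8) 33.0
(238, 279, 37, 7) 42.5 [array([0.334, 0.174], dtype=float32), array([0.013, 0.101], dtype=float32), np.float32(96.195)]
(265, 247, 6, 19) 72.0 [array([0.405, 0.144], dtype=float32), array([0.014, 0.051], dtype=float32), np.float32(2.29)]
(220, 244, 7, 22) 70.5 [array([0.407, 0.27 ], dtype=float32), array([0.017, 0.059], dtype=float32), np.float32(3.141)]
(304, 230, 17, 36) 395.0 [array([0.432, 0.02 ], dtype=float32), array([0.035, 0.098], dtype=float32), np.float32(173.015)]
(223, 205, 107, 31) 484.0 [array([0.509, 0.125], dtype=float32), array([0.087, 0.303], dtype=float32), np.float32(91.176)]
```

View pics/h1.png

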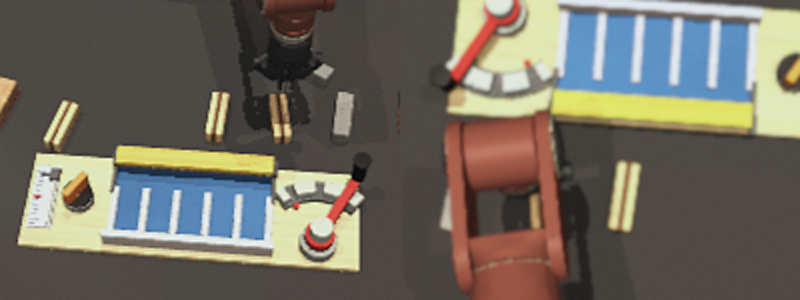

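```bash
python3 - <<'E'
from h import *
s=imaging.get_image("scene")
o=ctrl.get_obs();p=o["tool_pos"]
c=cv2.resize(s["color"][120:220,320:420],None,fx=6,fy=6,interpolation=cv2.INTER_CUBIC)
for q,col in((p,(0,0,255)),([.442,.146,.032],(0,255,0))):
    u=(proj(s,q)-[320,120])*6;cv2.circle(c,tuple(int(v) for v in u),4,col,-1);print(u)
cv2.imwrite("pics/z2.png",c)
E
```

```text
[275.24031364 352.21103242]
[266.34041281 402.51331234]
```

View pics/z2.png

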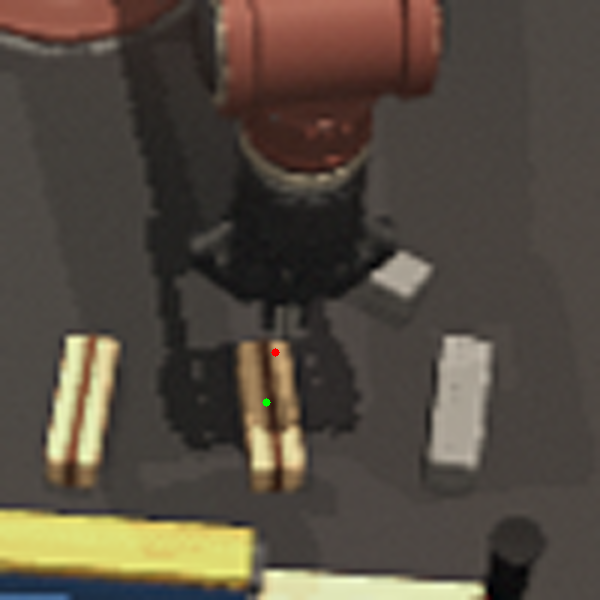

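Emit:
{"name": "play_rows", "arguments": {
  "series": [
    [0, [0, 0.64, 0], [0, 0, 0]],
    [0, [0, 0.64, 0], [0, 0, 0]],
    [0, [0, 0, 0.8], [0, 0, 0]],
    [0, [0, 0, 0.65], [0, 0, 0]],
    [0, [0, 0, 0.2], [0, 0, 0]],
    [0, [0, 0, 0.1], [0, 0, 0]],
    [0, [0, 0, 0], [0, 0, 0]]
  ]
}}

```text
t: 10.85
tool_pos: [0.4509, 0.0843, 0.0064]
tool_rot: [3.138, 0.146, 0.001]
contact_force: [0.1, -0.2, 0.6]
opening: -0.0001
grip_force: 0.0
```

Emit:
{"name": "play_rows", "arguments": {
  "series": [
    [0, [0, 0, 0.1], [0, 0, 0]],
    [0, [0, 0, 0], [0, 0, 0]]
  ]
}}

```text
t: 11.1
tool_pos: [0.4506, 0.0842, 0.0012]
tool_rot: [3.138, 0.146, 0.001]
contact_force: [-1.0, -1.1, -0.3]
opening: -0.0003
grip_force: 0.0
```

Emit:
{"name": "play_rows", "arguments": {
  "series": [
    [0, [0, 0, 0.08], [0, 0, 0]],
    [0, [0, 0, 0], [0, 0, 0]]
  ]
}}

```text
t: 11.35
tool_pos: [0.4501, 0.0842, -0.0034]
tool_rot: [-3.138, -0.146, 0.001]
contact_force: [-0.6, -0.8, 0.3]
opening: 0.0
grip_force: 0.0
```

```bash
python3 - <<'E'
from h import *
s=imaging.get_image("scene")
o=ctrl.get_obs();p=o["tool_pos"];print(p,o["contact_force"],o["opening"])
c=cv2.resize(s["color"][130:220,310:410],None,fx=6,fy=6,interpolation=cv2.INTER_CUBIC)
c=cv2.convertScaleAbs(c,alpha=2,beta=10)
u=(proj(s,p)-[310,130])*6;cv2.circle(c,tuple(int(v) for v in u),3,(0,0,255),-1);print(u)
cv2.imwrite("pics/z3.png",c)
for b in blobs(s,(8,30,110),(40,200,255),roi=(310,170,375,205)): print([np.round(x,3) for x in rect(s,b,.028)])
E
```

```text
[ 0.45020353  0.08419074 -0.00330012] [-0.1916721  -0.01850642  0.74547565] 6.443660679233296e-05
[229.72391164 379.90431931]
[array([0.446, 0.148], dtype=float32), array([0.035, 0.108], dtype=float32), np.float32(5.465)]
[array([0.446, 0.022], dtype=float32), array([0.034, 0.112], dtype=float32), np.float32(175.325)]
```

View pics/z3.png

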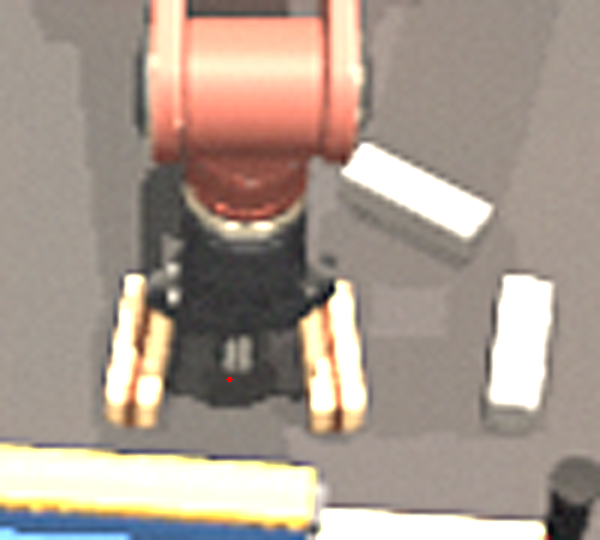

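The shut fingers show at (237,370), slightly above the projected TCP at (230,380), with no bench contact at z=-3 mm. So the tips really sit higher than reported, and I'll keep probing in small steps.

Emit:
{"name": "play_rows", "arguments": {
  "series": [
    [0, [0, 0, 0.08], [0, 0, 0]],
    [0, [0, 0, 0], [0, 0, 0]]
  ]
}}

```text
t: 11.65
tool_pos: [0.45, 0.0842, -0.0076]
tool_rot: [-3.138, -0.146, 0.001]
contact_force: [0.2, 0.3, -0.4]
opening: 0.0002
grip_force: 0.0
```

Emit:
{"name": "play_rows", "arguments": {
  "series": [
    [0, [0, 0, 0.06], [0, 0, 0]],
    [0, [0, 0, 0], [0, 0, 0]]
  ]
}}

```text
t: 11.9
tool_pos: [0.4501, 0.0842, -0.0104]
tool_rot: [-3.138, -0.146, 0.001]
contact_force: [0.2, 0.4, -0.6]
opening: 0.0005
grip_force: 0.0
```

Emit:
{"name": "play_rows", "arguments": {
  "series": [
    [0, [0, 0, 0.06], [0, 0, 0]],
    [0, [0, 0, 0], [0, 0, 0]]
  ]
}}

```text
t: 12.15
tool_pos: [0.4501, 0.0842, -0.0134]
tool_rot: [-3.138, -0.146, 0.001]
contact_force: [-0.8, 0.2, -0.0]
opening: 0.0001
grip_force: 0.0
```

Emit:
{"name": "play_rows", "arguments": {
  "series": [
    [0, [0, 0, 0.06], [0, 0, 0]],
    [0, [0, 0, 0], [0, 0, 0]]
  ]
}}

```text
t: 12.4
tool_pos: [0.4501, 0.0842, -0.0165]
tool_rot: [-3.138, -0.146, 0.001]
contact_force: [-0.0, -0.4, -0.4]
opening: -0.0003
grip_force: 0.0
```

Emit:
{"name": "play_rows", "arguments": {
  "series": [
    [0, [0, 0, 0.06], [0, 0, 0]],
    [0, [0, 0, 0], [0, 0, 0]]
  ]
}}

```text
t: 12.65
tool_pos: [0.4501, 0.0842, -0.0194]
tool_rot: [-3.138, -0.146, 0.001]
contact_force: [0.1, -0.1, -0.0]
opening: -0.0002
grip_force: 0.0
```

Emit:
{"name": "play_rows", "arguments": {
  "series": [
    [0, [0, 0, 0.04], [0, 0, 0]],
    [0, [0, 0, 0], [0, 0, 0]]
  ]
}}

```text
t: 12.9
tool_pos: [0.4502, 0.0842, -0.0213]
tool_rot: [-3.138, -0.146, 0.001]
contact_force: [-0.5, 0.3, -0.4]
opening: 0.0002
grip_force: 0.0
```

Emit:
{"name": "play_rows", "arguments": {
  "series": [
    [0, [0, 0, 0.04], [0, 0, 0]],
    [0, [0, 0, 0], [0, 0, 0]]
  ]
}}

```text
t: 13.15
tool_pos: [0.4502, 0.0842, -0.0233]
tool_rot: [-3.138, -0.146, 0.001]
contact_force: [0.7, 0.9, 0.2]
opening: 0.0002
grip_force: 0.0
```

Emit:
{"name": "play_rows", "arguments": {
  "series": [
    [0, [0, 0, 0.04], [0, 0, 0]],
    [0, [0, 0, 0], [0, 0, 0]]
  ]
}}

```text
t: 13.4
tool_pos: [0.4502, 0.0842, -0.0253]
tool_rot: [3.138, 0.146, -0.001]
contact_force: [0.0, 0.2, 0.7]
opening: -0.0001
grip_force: 0.0
```

```bash
python3 - <<'E'
from h import *
s=imaging.get_image("scene")
o=ctrl.get_obs();p=o["tool_pos"];print(p,o["contact_force"],o["effort"],o["q"])
c=cv2.resize(s["color"][150:220,310:390],None,fx=8,fy=8,interpolation=cv2.INTER_CUBIC)
c=cv2.convertScaleAbs(c,alpha=3,beta=10)
cv2.imwrite("pics/z4.png",c)
for z in(-.024,0,.01): print((proj(s,[p[0],p[1],z])-[310,150])*8)
E
```

```text
[ 0.45027166  0.08417735 -0.02526522] [ 0.32111466 -0.80535325  0.63651905] [-1.66977159e-03 -2.64702541e+01 -3.01972640e+01 -3.83557983e-05
  7.88359466e-05 -1.66723714e-05] [ 2.21166241e-02 -8.46399835e-02  2.15861275e+00 -3.34519130e-06
  1.06790365e+00  1.50002488e+00]
[304.87969059 368.92743344]
[306.49462666 343.06219166]
[307.17837377 332.11111776]
```

View pics/z4.png

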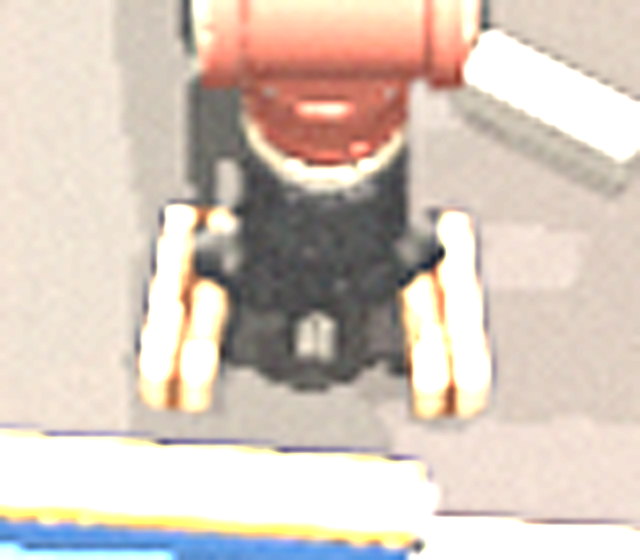

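Emit:
{"name": "play_rows", "arguments": {
  "series": [
    [0, [0, 0, 0.06], [0, 0, 0]],
    [0, [0, 0, 0], [0, 0, 0]]
  ]
}}

```text
t: 13.7
tool_pos: [0.4501, 0.0842, -0.0285]
tool_rot: [-3.138, -0.146, 0.001]
contact_force: [-0.2, 0.7, -0.6]
opening: 0.0001
grip_force: 0.0
```

Emit:
{"name": "play_rows", "arguments": {
  "series": [
    [0, [0, 0, 0.06], [0, 0, 0]],
    [0, [0, 0, 0], [0, 0, 0]]
  ]
}}

```text
t: 13.95
tool_pos: [0.4508, 0.0842, -0.0307]
tool_rot: [3.138, 0.146, 0.001]
contact_force: [-0.8, -0.6, 4.1]
opening: 0.0002
grip_force: 2.0
```

Emit:
{"name": "play_rows", "arguments": {
  "series": [
    [0, [0, 0, 0.06], [0, 0, 0]],
    [0, [0, 0, 0], [0, 0, 0]]
  ]
}}

```text
t: 14.2
tool_pos: [0.4508, 0.0842, -0.0308]
tool_rot: [3.138, 0.146, -0.005]
contact_force: [-14.3, -0.7, 28.2]
opening: 0.0
grip_force: 14.5
```

Contact comes at reported z=-0.030, so the true tip height is the reported z plus 30 mm. I'll use that from here.

Emit:
{"name": "play_rows", "arguments": {
  "series": [
    [0, [0, 0, -0.7], [0, 0, 0]],
    [0, [0, 0, -0.7], [0, 0, 0]],
    [1, [0, 0, -0.6], [0, 0, 0]],
    [1, [0, -0.64, 0], [0, 0, 0]],
    [1, [0, -0.64, 0], [0, 0, 0]],
    [1, [0, 0, 0], [0, 0, 0]],
    [1, [0, 0, 0], [0, 0, 0]]
  ]
}}

```text
t: 15.08
tool_pos: [0.4442, 0.1476, 0.0655]
tool_rot: [3.138, 0.146, -0.001]
contact_force: [0.5, -0.9, -0.2]
opening: 0.0853
grip_force: 0.0
```

```bash
python3 - <<'E'
from h import *
to([.443,.147,-.020],np.radians(90+5.4))
E
```

```text
tool [0.4442 0.1476 0.0655] shift [-0.025  0.009  1.709]
turn [ 6.0000e-03 -5.0000e-03  2.2492e+01]
turn [ 0.003  0.004 -0.008]
```

Emit:
{"name": "play_rows", "arguments": {
  "series": [
    [1, [-0.02, 0, 0.7], [0, 0, 0]],
    [1, [0, 0, 0.7], [0, 0, 0]],
    [1, [0, 0, 0.3], [0, 0, 0]],
    [1, [0, 0, 0], [0, 0, 0]],
    [0, [0, 0, 0], [0, 0, 0]],
    [0, [0, 0, 0], [0, 0, 0]],
    [0, [0, 0, 0], [0, 0, 0]],
    [0, [0, 0, 0], [0, 0, 0]]
  ],
  "force": 45
}}

```text
t: 16.08
tool_pos: [0.4446, 0.148, -0.018]
tool_rot: [-3.138, -0.146, -0.004]
contact_force: [-0.1, 0.2, 3.3]
opening: 0.0313
grip_force: 46.9
```

Emit:
{"name": "play_rows", "arguments": {
  "series": [
    [0, [0, 0, -0.5], [0, 0, 0]],
    [0, [0, 0, -0.7], [0, 0, 0]],
    [0, [0, 0, -0.8], [0, 0, 0]],
    [0, [0, 0, 0], [0, 0, 0]]
  ]
}}

```text
t: 16.58
tool_pos: [0.4462, 0.1484, 0.0847]
tool_rot: [-3.137, -0.146, -0.012]
contact_force: [-0.0, -0.2, -0.7]
opening: 0.0307
grip_force: 46.3
```

```bash
python3 - <<'E'
from h import *
p=jig(.008,.116);print(p)
to([*p,.08],np.pi/2+jy)
s=imaging.get_image("scene")
for z in(.083,): 
  for b in blobs(s,(8,30,110),(40,200,255),roi=(340,150,400,225)): print(cv2.boundingRect(b),cv2.contourArea(b),rect(s,b,z))
E
```

```text
[0.65925778 0.09545875]
tool [0.4462 0.1484 0.0847] shift [4.143 1.45  0.124]
turn [ 8.2000e-02 -1.2000e-02 -2.1477e+01]
turn [-0.008 -0.054  1.023]
(340, 206, 60, 19) 386.5 (array([0.60785484, 0.15405005], dtype=float32), [np.float32(0.06429447), np.float32(0.22045803)], np.float32(76.15923))
(392, 176, 8, 22) 126.0 (array([0.46861163, 0.2600296 ], dtype=float32), [np.float32(0.026282284), np.float32(0.096283086)], np.float32(177.12152))
(363, 167, 10, 21) 114.5 (array([0.42822608, 0.15383857], dtype=float32), [np.float32(0.03488923), np.float32(0.09191113)], np.float32(6.2563868))
(384, 163, 8, 7) 25.0 (array([0.37267154, 0.23300366], dtype=float32), [np.float32(0.017639065), np.float32(0.030686388)], np.float32(140.65718))
```

Emit:
{"name": "play_rows", "arguments": {
  "series": [
    [0, [0.83, 0.29, 0], [0, 0, 0]],
    [0, [0.83, 0.29, 0], [0, 0, 0]],
    [0, [0.83, 0.29, 0], [0, 0, 0]],
    [0, [0.83, 0.29, 0], [0, 0, 0]],
    [0, [0.82, 0.29, 0], [0, 0, 0]],
    [0, [0, 0, 0], [0, 0, 1]],
    [0, [0, 0, 0], [0, 0, 0]],
    [0, [0, 0, 0], [0, 0, 0]]
  ]
}}

```text
t: 17.62
tool_pos: [0.655, 0.095, 0.0792]
tool_rot: [3.141, -0.07, -0.004]
contact_force: [-0.6, -0.1, -0.8]
opening: 0.0307
grip_force: 46.3
```

```bash
python3 - <<'E'
from h import *
p=jig(.008,.116)
to([*p,-.005],np.pi/2+jy)
t=imaging.get_image("top")
for b in blobs(t,(8,30,110),(40,200,255),roi=(250,222,450,270)): print([np.round(x,3) for x in rect(t,b,.028)])
# bay centres from blue strips near the fence side (scene+top), floor height .015
s=imaging.get_image("scene")
cv2.imwrite("pics/p1.png",cv2.resize(s["color"][170:270,225:425],None,fx=4,fy=4,interpolation=cv2.INTER_CUBIC))
E
```

```text
tool [0.655  0.095  0.0792] shift [ 0.089 -0.014  1.685]
turn [-2.9000e-02  2.0000e-03 -2.2463e+01]
turn [0.001 0.019 0.037]
[array([0.44 , 0.022], dtype=float32), array([0.037, 0.103], dtype=float32), np.float32(173.18)]
[array([ 0.47 , -0.284], dtype=float32), array([0.039, 0.105], dtype=float32), np.float32(163.631)]
```

View pics/p1.png

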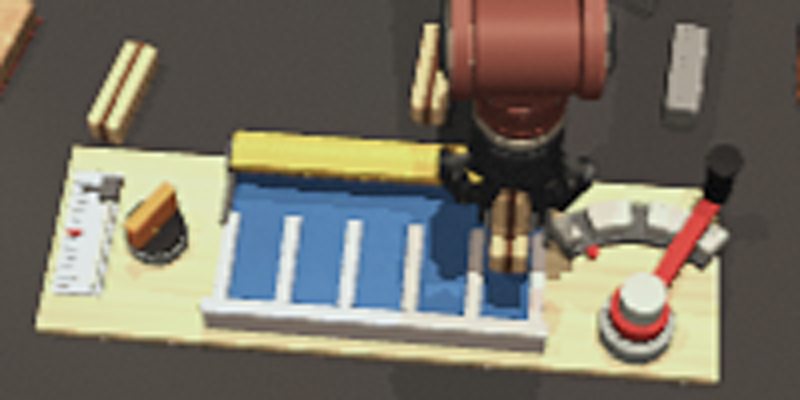

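Emit:
{"name": "play_rows", "arguments": {
  "series": [
    [0, [0.08, -0.01, 0.6], [0, 0, 0]],
    [0, [0, 0, 0.6], [0, 0, 0]],
    [0, [0, 0, 0.3], [0, 0, 0]],
    [0, [0, 0, 0.1], [0, 0, 0]],
    [0, [0, 0, 0.06], [0, 0, 0]],
    [0, [0, 0, 0], [0, 0, 0]]
  ]
}}

```text
t: 18.48
tool_pos: [0.6611, 0.0952, -0.0011]
tool_rot: [-3.141, 0.073, -0.003]
contact_force: [-0.0, 1.0, -1.5]
opening: 0.0306
grip_force: 46.3
```

Emit:
{"name": "play_rows", "arguments": {
  "series": [
    [0, [0, 0, 0.07], [0, 0, 0]],
    [0, [0, 0, 0], [0, 0, 0]]
  ]
}}

```text
t: 18.73
tool_pos: [0.6618, 0.0952, -0.0029]
tool_rot: [-3.141, 0.073, -0.004]
contact_force: [-2.9, -0.5, 5.5]
opening: 0.0311
grip_force: 47.1
```

Contact felt, so the blank is on the floor. Release, rise, and head to the middle blank.

Emit:
{"name": "play_rows", "arguments": {
  "series": [
    [0.6, [0, 0, 0], [0, 0, 0]],
    [0.8, [0, 0, -0.1], [0, 0, 0]],
    [1, [0, 0, -0.5], [0, 0, 0]],
    [1, [0, 0, -0.8], [0, 0, 0]],
    [1, [-0.9, 0.3, -0.8], [0, 0, 0]],
    [1, [-0.9, 0.3, 0], [0, 0, 0]],
    [1, [-0.9, 0.3, 0], [0, 0, 0]],
    [1, [-0.9, 0.3, 0], [0, 0, 0]]
  ]
}}

```text
t: 19.73
tool_pos: [0.4764, 0.0433, 0.1047]
tool_rot: [3.141, -0.073, 0.001]
contact_force: [0.4, 0.4, 1.4]
opening: 0.0855
grip_force: 0.0
```

```bash
python3 - <<'E'
from h import *
to([.443,.022,.06],np.radians(90-6.8))
s=imaging.get_image("scene")
for b in blobs(s,(8,30,110),(40,200,255),roi=(335,205,370,250)): print(cv2.boundingRect(b),cv2.contourArea(b),rect(s,b,.043))
for b in blobs(s,(8,30,110),(40,200,255),roi=(235,170,380,206)): print(cv2.boundingRect(b),cv2.contourArea(b),rect(s,b,.028))
print(jig(.008,.116))
E
```

```text
tool [0.4764 0.0433 0.1047] shift [-0.648  0.456  0.893]
turn [ 7.0000e-03  1.0000e-03 -2.1983e+01]
turn [ 0.001 -0.005  0.517]
(347, 222, 10, 28) 200.5 (array([0.6619583 , 0.09592408], dtype=float32), [np.float32(0.03167429), np.float32(0.11096594)], np.float32(176.69124))
(335, 206, 35, 44) 443.0 (array([0.6269088 , 0.09606218], dtype=float32), [np.float32(0.12868668), np.float32(0.17645372)], np.float32(179.12631))
(283, 202, 45, 4) 49.0 (array([ 0.5219515, -0.0828687], dtype=float32), [np.float32(0.013550592), np.float32(0.16972189)], np.float32(91.743095))
(247, 180, 17, 26) 184.0 (array([ 0.47443122, -0.28332597], dtype=float32), [np.float32(0.037566945), np.float32(0.11487936)], np.float32(166.22385))
(328, 176, 12, 25) 159.5 (array([0.44469684, 0.02287194], dtype=float32), [np.float32(0.033037465), np.float32(0.11480645)], np.float32(172.35872))
[0.65925778 0.09545875]
```

Emit:
{"name": "play_rows", "arguments": {
  "series": [
    [1, [-0.64, 0.46, 0.4], [0, 0, 0]],
    [1, [0, 0, 0.4], [0, 0, 0.52]],
    [1, [0, 0, 0], [0, 0, 0]],
    [1, [0, 0, 0], [0, 0, 0]]
  ]
}}

```text
t: 20.27
tool_pos: [0.4455, 0.0222, 0.0654]
tool_rot: [3.136, -0.185, 0.002]
contact_force: [0.4, -0.4, 0.2]
opening: 0.0854
grip_force: 0.0
```

```bash
python3 - <<'E'
from h import *
to([.443,.022,-.02],np.radians(90-6.8))
E
```

```text
tool [0.4455 0.0222 0.0654] shift [-0.052  0.01   1.708]
turn [ 1.5000e-02 -0.0000e+00 -2.2496e+01]
turn [-0.    -0.01   0.004]
```

Emit:
{"name": "play_rows", "arguments": {
  "series": [
    [1, [-0.04, 0, 0.7], [0, 0, 0]],
    [1, [0, 0, 0.7], [0, 0, 0]],
    [1, [0, 0, 0.3], [0, 0, 0]],
    [1, [0, 0, 0], [0, 0, 0]],
    [0, [0, 0, 0], [0, 0, 0]],
    [0, [0, 0, 0], [0, 0, 0]],
    [0, [0, 0, 0], [0, 0, 0]],
    [0, [0, 0, 0], [0, 0, 0]]
  ],
  "force": 45
}}

```text
t: 21.28
tool_pos: [0.4438, 0.0222, -0.0195]
tool_rot: [3.136, -0.187, 0.003]
contact_force: [-0.3, 0.4, 3.9]
opening: 0.031
grip_force: 47.0
```

Emit:
{"name": "play_rows", "arguments": {
  "series": [
    [0, [0, 0, -0.5], [0, 0, 0]],
    [0, [0, 0, -0.7], [0, 0, 0]],
    [0, [0, 0, -0.8], [0, 0, 0]],
    [0, [0, 0, 0], [0, 0, 0]],
    [0, [0, 0, 0], [0, 0, 0]]
  ]
}}

```text
t: 21.9
tool_pos: [0.4419, 0.0225, 0.0784]
tool_rot: [-3.136, 0.187, 0.002]
contact_force: [-0.5, 0.0, -1.1]
opening: 0.0311
grip_force: 46.4
```

```bash
python3 - <<'E'
from h import *
p=jig(.008,0);print(p)
to([*p,-.004],np.pi/2+jy)
E
```

```text
[ 0.65349011 -0.02039777]
tool [0.4419 0.0225 0.0784] shift [4.306 0.347 1.642]
turn [1.6000e-02 1.0000e-03 2.2001e+01]
turn [-0.     0.01  -0.499]
```

Emit:
{"name": "play_rows", "arguments": {
  "series": [
    [0, [0.86, 0.07, 0], [0, 0, 0]],
    [0, [0.86, 0.07, 0], [0, 0, 0]],
    [0, [0.86, 0.07, 0], [0, 0, 0]],
    [0, [0.86, 0.07, 0], [0, 0, 0]],
    [0, [0.86, 0.07, 0], [0, 0, -0.5]],
    [0, [0, 0, 0], [0, 0, 0]],
    [0, [0, 0, 0], [0, 0, 0]]
  ]
}}

```text
t: 22.78
tool_pos: [0.6521, -0.0203, 0.0769]
tool_rot: [-3.14, 0.078, 0.007]
contact_force: [0.1, 0.0, -1.0]
opening: 0.0313
grip_force: 46.4
```

```bash
python3 - <<'E'
from h import *
to([*jig(.008,0),-.0045],np.pi/2+jy)
E
```

```text
tool [ 0.6521 -0.0203  0.0769] shift [0.035 0.002 1.628]
turn [5.1000e-02 6.0000e-03 2.2498e+01]
turn [-0.004  0.032 -0.002]
```

Emit:
{"name": "play_rows", "arguments": {
  "series": [
    [0, [0, 0, 0.6], [0, 0, 0]],
    [0, [0, 0, 0.5], [0, 0, 0]],
    [0, [0, 0, 0.3], [0, 0, 0]],
    [0, [0, 0, 0.15], [0, 0, 0]],
    [0, [0, 0, 0.08], [0, 0, 0]],
    [0, [0, 0, 0], [0, 0, 0]],
    [0, [0, 0, 0.03], [0, 0, 0]],
    [0, [0, 0, 0], [0, 0, 0]]
  ]
}}

```text
t: 23.78
tool_pos: [0.6544, -0.0207, -0.0032]
tool_rot: [3.141, -0.078, 0.001]
contact_force: [0.0, -0.5, -0.2]
opening: 0.0311
grip_force: 46.3
```

Emit:
{"name": "play_rows", "arguments": {
  "series": [
    [0, [0, 0, 0.05], [0, 0, 0]],
    [0, [0, 0, 0], [0, 0, 0]]
  ]
}}

```text
t: 24.02
tool_pos: [0.6548, -0.0207, -0.0045]
tool_rot: [3.141, -0.078, 0.002]
contact_force: [-3.4, 0.3, 5.1]
opening: 0.0312
grip_force: 47.1
```

Emit:
{"name": "play_rows", "arguments": {
  "series": [
    [0.6, [0, 0, 0], [0, 0, 0]],
    [0.8, [0, 0, -0.1], [0, 0, 0]],
    [1, [0, 0, -0.5], [0, 0, 0]],
    [1, [0, 0, -0.8], [0, 0, 0]],
    [1, [-0.8, 0.9, -0.8], [0, 0, 0]],
    [1, [-0.8, 0.9, 0], [0, 0, 0]],
    [1, [-0.8, 0.9, 0], [0, 0, 0]],
    [1, [-0.8, 0.9, 0], [0, 0, 0]]
  ]
}}

```text
t: 25.02
tool_pos: [0.4898, -0.1878, 0.0989]
tool_rot: [3.14, -0.077, 0.001]
contact_force: [0.0, -1.4, 0.1]
opening: 0.0854
grip_force: 0.0
```

```bash
python3 - <<'E'
from h import *
s=imaging.get_image("scene");t=imaging.get_image("top")
for r,z in(((320,205,370,250),.043),((270,205,345,260),.043),((235,170,310,206),.028)):
  for b in blobs(s,(8,30,110),(40,200,255),roi=r): print(cv2.boundingRect(b),cv2.contourArea(b),[np.round(x,3) for x in rect(s,b,z)])
for b in blobs(t,(8,30,110),(40,200,255),roi=(250,222,450,270)): print('t',[np.round(x,3) for x in rect(t,b,.028)])
to([.472,-.2835,.06],np.radians(90-15.5))
cv2.imwrite("pics/p2.png",np.vstack([cv2.resize(s["color"][170:270,235:405],None,fx=3,fy=3,interpolation=cv2.INTER_CUBIC),cv2.resize(t["color"][140:230,225:395],None,fx=3,fy=3,interpolation=cv2.INTER_CUBIC)]))
E
```

```text
(361, 229, 9, 21) 134.5 [array([0.675, 0.145], dtype=float32), array([0.029, 0.082], dtype=float32), np.float32(179.663)]
(347, 222, 10, 28) 200.5 [array([0.662, 0.096], dtype=float32), array([0.032, 0.111], dtype=float32), np.float32(176.691)]
(320, 220, 6, 28) 99.0 [array([ 0.657, -0.01 ], dtype=float32), array([0.019, 0.111], dtype=float32), np.float32(2.422)]
(320, 205, 50, 22) 440.0 [array([0.564, 0.071], dtype=float32), array([0.074, 0.198], dtype=float32), np.float32(73.565)]
(315, 220, 11, 28) 197.5 [array([ 0.656, -0.019], dtype=float32), array([0.032, 0.111], dtype=float32), np.float32(177.055)]
(270, 205, 75, 55) 1339.0 [array([ 0.649, -0.07 ], dtype=float32), array([0.224, 0.281], dtype=float32), np.float32(91.743)]
(283, 203, 27, 3) 41.5 [array([ 0.525, -0.117], dtype=float32), array([0.009, 0.101], dtype=float32), np.float32(91.742)]
(247, 180, 17, 26) 184.0 [array([ 0.474, -0.283], dtype=float32), array([0.038, 0.115], dtype=float32), np.float32(166.224)]
t [array([ 0.452, -0.289], dtype=float32), array([0.019, 0.075], dtype=float32), np.float32(161.193)]
tool [ 0.4879 -0.1897  0.0983] shift [-0.213  1.89   0.769]
turn [-1.1000e-02  1.3000e-02 -2.0957e+01]
turn [0.009 0.007 1.543]
```

View pics/p2.png

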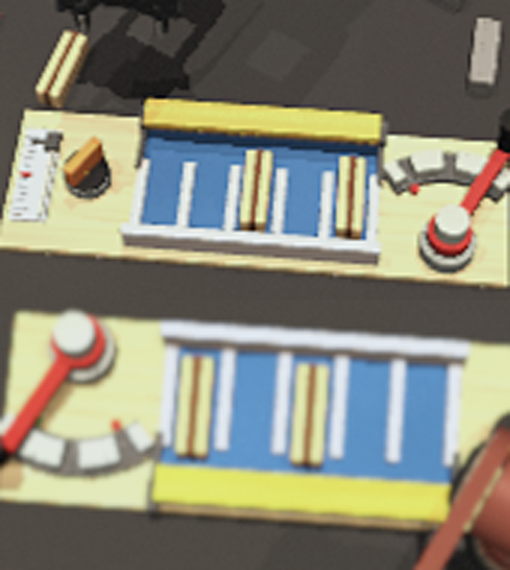

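Both views show two blanks flat in the left and middle bays (scene crop (350,195), (257,190)). The third blank hasn't moved.

Emit:
{"name": "play_rows", "arguments": {
  "series": [
    [1, [-0.107, 0.945, 0], [0, 0, 0]],
    [1, [-0.107, 0.945, 0.3], [0, 0, 0]],
    [1, [0, 0, 0.3], [0, 0, 0.77]],
    [1, [0, 0, 0.1], [0, 0, 0.77]],
    [1, [0, 0, 0], [0, 0, 0]],
    [1, [0, 0, 0], [0, 0, 0]]
  ]
}}

```text
t: 25.88
tool_pos: [0.4762, -0.2804, 0.0639]
tool_rot: [3.114, -0.411, 0.001]
contact_force: [-0.5, -0.4, -0.2]
opening: 0.0855
grip_force: 0.0
```

```bash
python3 - <<'E'
from h import *
to([.472,-.2835,-.02],np.radians(90-15.5))
E
```

```text
tool [ 0.4762 -0.2804  0.0639] shift [-0.067  0.081  1.679]
turn [ 8.0000e-03  2.0000e-03 -2.2443e+01]
turn [ 0.002 -0.005  0.057]
```

Emit:
{"name": "play_rows", "arguments": {
  "series": [
    [1, [-0.06, 0.08, 0.7], [0, 0, 0]],
    [1, [0, 0, 0.7], [0, 0, 0]],
    [1, [0, 0, 0.28], [0, 0, 0]],
    [1, [0, 0, 0], [0, 0, 0]],
    [0, [0, 0, 0], [0, 0, 0]],
    [0, [0, 0, 0], [0, 0, 0]],
    [0, [0, 0, 0], [0, 0, 0]],
    [0, [0, 0, 0], [0, 0, 0]]
  ],
  "force": 45
}}

```text
t: 26.88
tool_pos: [0.4727, -0.2843, -0.0193]
tool_rot: [3.113, -0.414, 0.003]
contact_force: [0.6, 0.3, 3.8]
opening: 0.0314
grip_force: 46.8
```

Emit:
{"name": "play_rows", "arguments": {
  "series": [
    [0, [0, 0, -0.5], [0, 0, 0]],
    [0, [0, 0, -0.7], [0, 0, 0]],
    [0, [0, 0, -0.8], [0, 0, 0]],
    [0, [0, 0, -0.3], [0, 0, 0]],
    [0, [0, 0, 0], [0, 0, 0]]
  ]
}}

```text
t: 27.5
tool_pos: [0.4721, -0.2839, 0.0949]
tool_rot: [3.113, -0.414, 0.002]
contact_force: [0.0, -0.6, -1.6]
opening: 0.031
grip_force: 46.2
```

```bash
python3 - <<'E'
from h import *
p=jig(.008,-.116);print(p)
to([*p,-.004],np.pi/2+jy)
E
```

```text
[ 0.64772243 -0.13625429]
tool [ 0.4721 -0.2839  0.0949] shift [ 2.615 -3.769  1.98 ]
turn [-1.5000e-02 -8.0000e-03  2.0962e+01]
turn [ 0.006 -0.01  -1.538]
```

Emit:
{"name": "play_rows", "arguments": {
  "series": [
    [0, [0.523, -0.754, 0], [0, 0, 0]],
    [0, [0.523, -0.754, 0], [0, 0, 0]],
    [0, [0.523, -0.754, 0], [0, 0, 0]],
    [0, [0.523, -0.754, 0], [0, 0, 0]],
    [0, [0.523, -0.754, 0], [0, 0, -0.77]],
    [0, [0, 0, 0.3], [0, 0, -0.77]],
    [0, [0, 0, 0], [0, 0, 0]],
    [0, [0, 0, 0], [0, 0, 0]]
  ]
}}

```text
t: 28.5
tool_pos: [0.6461, -0.1359, 0.0779]
tool_rot: [-3.14, 0.081, 0.004]
contact_force: [-0.7, -0.1, -1.2]
opening: 0.0312
grip_force: 46.2
```

```bash
python3 - <<'E'
from h import *
to([*jig(.008,-.116),-.0043],np.pi/2+jy)
E
```

```text
tool [ 0.6461 -0.1359  0.0779] shift [0.037 0.007 1.644]
turn [2.8000e-02 7.0000e-03 2.2487e+01]
turn [-0.005  0.018 -0.013]
```

Emit:
{"name": "play_rows", "arguments": {
  "series": [
    [0, [0, 0, 0.6], [0, 0, 0]],
    [0, [0, 0, 0.5], [0, 0, 0]],
    [0, [0, 0, 0.3], [0, 0, 0]],
    [0, [0, 0, 0.15], [0, 0, 0]],
    [0, [0, 0, 0.08], [0, 0, 0]],
    [0, [0, 0, 0], [0, 0, 0]],
    [0, [0, 0, 0.04], [0, 0, 0]],
    [0, [0, 0, 0], [0, 0, 0]]
  ]
}}

```text
t: 29.5
tool_pos: [0.6475, -0.1359, -0.0037]
tool_rot: [3.14, -0.078, 0.001]
contact_force: [0.2, 0.3, -1.8]
opening: 0.0311
grip_force: 46.2
```

Emit:
{"name": "play_rows", "arguments": {
  "series": [
    [0, [0, 0, 0.05], [0, 0, 0]],
    [0, [0, 0, 0], [0, 0, 0]]
  ]
}}

```text
t: 29.75
tool_pos: [0.6478, -0.136, -0.0043]
tool_rot: [3.14, -0.078, 0.0]
contact_force: [-6.1, 2.1, 8.7]
opening: 0.0309
grip_force: 47.3
```

Emit:
{"name": "play_rows", "arguments": {
  "series": [
    [0.6, [0, 0, 0], [0, 0, 0]],
    [0.6, [0, 0, -0.1], [0, 0, 0]],
    [0.6, [0, 0, -0.5], [0, 0, 0]],
    [1, [0, 0, -0.8], [0, 0, 0]],
    [1, [-0.8, 0, -0.8], [0, 0, 0]],
    [1, [-1, 0, -0.5], [0, 0, 0]],
    [1, [-1, 0, 0], [0, 0, 0]],
    [1, [-1, 0, 0], [0, 0, 0]]
  ]
}}

```text
t: 30.75
tool_pos: [0.4564, -0.1264, 0.1292]
tool_rot: [3.14, -0.077, 0.002]
contact_force: [0.5, -0.0, 0.9]
opening: 0.0851
grip_force: 0.0
```

```bash
python3 - <<'E'
from h import *
s=imaging.get_image("scene");t=imaging.get_image("top")
for k,im,r in(("s",s,(250,205,282,240)),("t",t,(385,165,412,200))):
  for b in blobs(im,(8,150,120),(20,255,255),roi=r,amin=10): print(k,cv2.boundingRect(b),cv2.contourArea(b),cv2.minAreaRect(b),[np.round(x,3) for x in rect(im,b,.07)])
  m=cv2.inRange(cv2.cvtColor(im["color"],cv2.COLOR_BGR2HSV),(0,100,100),(8,255,255))|cv2.inRange(cv2.cvtColor(im["color"],cv2.COLOR_BGR2HSV),(172,100,100),(180,255,255))
  x0,y0,x1,y1=(235,212,252,245) if k=="s" else (408,165,432,215)
  v,u=np.nonzero(m[y0:y1,x0:x1]);
  if len(u): c=(u.mean()+x0,v.mean()+y0);print("red",c,len(u),ray(im,c,.02))
  C=im["color"][y0-5:y1+5,x0-25:x1+10] if k=="t" else im["color"][205:250,230:290]
  cv2.imwrite(f"pics/k{k}.png",cv2.resize(C,None,fx=8,fy=8,interpolation=cv2.INTER_CUBIC))
  for b in blobs(im,(18,30,110),(40,200,255),roi=(275,212,305,250),amin=60) if k=="s" else []: print([np.round(x,3) for x in rect(s,b,.043)])
a,b=cv2.imread("pics/ks.png"),cv2.imread("pics/kt.png")
h=max(a.shape[0],b.shape[0]);f=lambda i:cv2.copyMakeBorder(i,0,h-i.shape[0],0,0,0)
o=np.hstack([f(a),f(b)]);o=cv2.resize(o,None,fx=min(1,790/o.shape[1]),fy=min(1,790/o.shape[1]));print(o.shape,a.shape,b.shape);cv2.imwrite("pics/k.png",o)
E
```

```text
s (257, 218, 12, 14) 46.5 ((262.25, 223.25001525878906), (6.363960266113281, 15.55634880065918), 45.0) [array([ 0.637, -0.231], dtype=float32), array([0.026, 0.06 ], dtype=float32), np.float32(143.335)]
red (np.float64(243.0), np.float64(228.0)) 3 [ 0.6317949  -0.30974547  0.02      ]
[array([ 0.65 , -0.135], dtype=float32), array([0.034, 0.11 ], dtype=float32), np.float32(175.8)]
[array([ 0.636, -0.173], dtype=float32), array([0.026, 0.131], dtype=float32), np.float32(5.455)]
(398, 790, 3) (360, 480, 3) (480, 472, 3)
```

View pics/k.png

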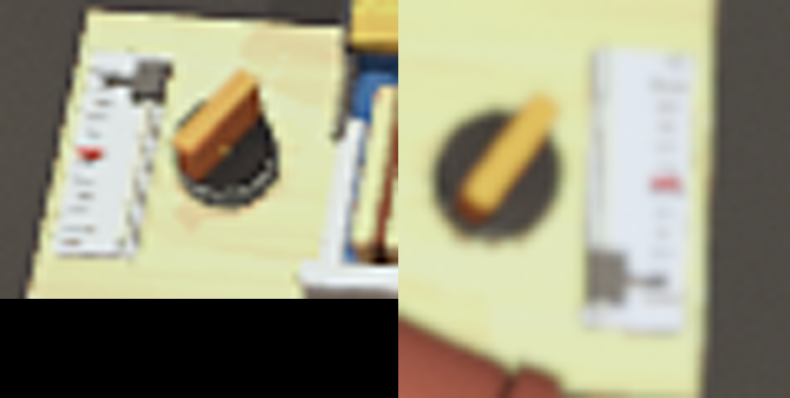

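```bash
python3 - <<'E'
from h import *
s=imaging.get_image("scene");t=imaging.get_image("top")
print(ray(t,(399.6,182.9),.079),ray(s,(262.7,222.8),.079))
a,b=[ray(t,((u-398)/6.64+383,v/6.64+160),.079) for u,v in((475,200),(545,103))];print(a,b,"bar yaw",np.degrees(np.arctan2(*(b-a)[1::-1])))
c=np.cos(jy),np.sin(jy)
for im,p,m in((t,(423.7,202.5),(423.5,187.6)),(s,(246.3,216.6),(243.55,228.2))):
    for z in(.018,.025): P,M=ray(im,p,z),ray(im,m,.018);print(P,M,"d jig x",(M-P)[:2]@c)
E
```

```text
[ 0.62908275 -0.23137159  0.079     ] [ 0.63964053 -0.22702784  0.079     ]
[ 0.60716787 -0.21667895  0.079     ] [ 0.65164177 -0.24770717  0.079     ] bar yaw -34.902427117824324
[ 0.58434539 -0.31316748  0.018     ] [ 0.63056727 -0.31313352  0.018     ] d jig x 0.046163018558807965
[ 0.58293874 -0.31178428  0.025     ] [ 0.63056727 -0.31313352  0.018     ] d jig x 0.04763670494002735
[ 0.58119256 -0.30415655  0.018     ] [ 0.63151433 -0.30803276  0.018     ] d jig x 0.050452263954657725
[ 0.5851505  -0.30253232  0.025     ] [ 0.63151433 -0.30803276  0.018     ] d jig x 0.046579973632404105
```

```bash
python3 - <<'E'
from h import *
to([.635,-.2295,.1],np.radians(55.1))
E
```

```text
tool [ 0.4573 -0.1265  0.1288] shift [3.653 1.88  0.582]
turn [ 1.5000e-02  0.0000e+00 -1.8496e+01]
turn [ 0.    -0.012  4.004]
```

Emit:
{"name": "play_rows", "arguments": {
  "series": [
    [0.5, [0.91, 0.47, 0], [0, 0, 0]],
    [0.5, [0.91, 0.47, 0], [0, 0, 0]],
    [0.5, [0.91, 0.47, 0], [0, 0, 0]],
    [0.5, [0.91, 0.47, 0], [0, 0, 0]],
    [0.5, [0, 0, 0.1], [0, 0, -1]],
    [0.5, [0, 0, 0.1], [0, 0, -1]],
    [0.5, [0, 0, 0.1], [0, 0, -1]],
    [0.5, [0, 0, 0.1], [0, 0, -1]]
  ]
}}

```text
t: 31.95
tool_pos: [0.6364, -0.2296, 0.108]
tool_rot: [3.038, 0.798, 0.001]
contact_force: [0.4, 0.2, -0.4]
opening: 0.0429
grip_force: 0.0
```

Emit:
{"name": "play_rows", "arguments": {
  "series": [
    [0.5, [0, 0, 0], [0, 0, -1]],
    [0.5, [0, 0, 0], [0, 0, -1]],
    [0.5, [0, 0, 0], [0, 0, -1]],
    [0.5, [0, 0, 0], [0, 0, -1]],
    [0.5, [0, 0, 0], [0, 0, -1]],
    [0.5, [0, 0, 0], [0, 0, -1]],
    [0.5, [0, 0, 0], [0, 0, -1]],
    [0.5, [0, 0, 0], [0, 0, -1]]
  ]
}}

```text
t: 32.95
tool_pos: [0.6363, -0.2296, 0.1083]
tool_rot: [2.153, 2.287, 0.001]
contact_force: [-0.2, -0.1, 0.7]
opening: 0.0423
grip_force: 0.0
```

Emit:
{"name": "play_rows", "arguments": {
  "series": [
    [0.5, [0, 0, 0], [0, 0, -1]],
    [0.5, [0, 0, 0], [0, 0, -1]],
    [0.5, [0, 0, 0], [0, 0, -1]],
    [0.5, [0, 0, 0], [0, 0, -1]],
    [0.5, [0, 0, 0], [0, 0, -1]],
    [0.5, [0, 0, 0], [0, 0, -1]],
    [0.5, [0, 0, 0], [0, 0, -0.5]],
    [0.5, [0, 0, 0], [0, 0, 0]]
  ]
}}

```text
t: 33.95
tool_pos: [0.636, -0.2295, 0.1083]
tool_rot: [0.941, 2.997, 0.0]
contact_force: [-1.1, 0.1, 0.4]
opening: 0.0428
grip_force: 0.0
```

```bash
python3 - <<'E'
from h import *
to([.635,-.2295,.020],np.radians(55.1));print(ctrl.get_obs()["q"])
E
```

```text
tool [ 0.636  -0.2295  0.1083] shift [ 0.018 -0.011  1.765]
turn [0.001 0.004 0.005]
turn [-6.0000e-03  2.0000e-03 -2.2495e+01]
[-4.56390427e-01  2.38078558e-01  1.56568890e+00  1.16218557e-04
  1.33727328e+00 -1.41873851e+00]
```

Emit:
{"name": "play_rows", "arguments": {
  "series": [
    [0.5, [0, 0, 0.7], [0, 0, 0]],
    [0.5, [0, 0, 0.7], [0, 0, 0]],
    [0.5, [0, 0, 0.35], [0, 0, 0]],
    [0.5, [0, 0, 0], [0, 0, 0]],
    [0, [0, 0, 0], [0, 0, 0]],
    [0, [0, 0, 0], [0, 0, 0]],
    [0, [0, 0, 0], [0, 0, 0]]
  ],
  "force": 35
}}

```text
t: 34.83
tool_pos: [0.6337, -0.2334, 0.0233]
tool_rot: [0.941, 2.997, -0.011]
contact_force: [-7.5, -10.3, 3.5]
opening: 0.0134
grip_force: 36.2
```

Emit:
{"name": "play_rows", "arguments": {
  "series": [
    [0, [0, -0.09, 0], [0, 0, 0]],
    [0, [0, 0, 0], [0, 0, 0.9]],
    [0, [0, 0, 0], [0, 0, 0.9]],
    [0, [0, 0, 0], [0, 0, 0.9]],
    [0, [0, 0, 0], [0, 0, 0.9]],
    [0, [0, 0, 0], [0, 0, 0.9]],
    [0, [0, 0, 0], [0, 0, 0.9]],
    [0, [0, 0, 0], [0, 0, 0.9]]
  ]
}}

```text
t: 35.83
tool_pos: [0.6315, -0.2347, 0.0232]
tool_rot: [2.131, 2.307, -0.005]
contact_force: [-8.1, -3.3, 5.3]
opening: 0.0134
grip_force: 36.9
```

Emit:
{"name": "play_rows", "arguments": {
  "series": [
    [0, [0, 0, 0], [0, 0, 0.9]],
    [0, [0, 0, 0], [0, 0, 0.9]],
    [0, [0, 0, 0], [0, 0, 0.9]],
    [0, [0, 0, 0], [0, 0, 0.9]],
    [0, [0, 0, 0], [0, 0, 0.9]]
  ]
}}

```text
t: 36.45
tool_pos: [0.6297, -0.2343, 0.0232]
tool_rot: [-2.739, -1.536, 0.01]
contact_force: [-14.0, -1.4, 9.7]
opening: 0.0134
grip_force: 37.5
```

Emit:
{"name": "play_rows", "arguments": {
  "series": [
    [0, [-0.04, -0.07, 0], [0, 0, 0]],
    [0, [0, 0, 0], [0, 0, 0.9]],
    [0, [0, 0, 0], [0, 0, 0.9]],
    [0, [0, 0, 0], [0, 0, 0.9]],
    [0, [0, 0, 0], [0, 0, 0.9]],
    [0, [0, 0, 0], [0, 0, 0.9]],
    [0, [0, 0, 0], [0, 0, 0.9]],
    [0, [0, 0, 0], [0, 0, 0.9]]
  ]
}}

```text
t: 37.45
tool_pos: [0.6283, -0.2322, 0.0232]
tool_rot: [-3.133, -0.224, -0.0]
contact_force: [-4.6, 4.4, 7.7]
opening: 0.0133
grip_force: 37.2
```

Emit:
{"name": "play_rows", "arguments": {
  "series": [
    [0, [0, 0, 0], [0, 0, 0.9]],
    [0, [0, 0, 0], [0, 0, 0.9]],
    [0, [0, 0, 0], [0, 0, 0.9]],
    [0, [0, 0, 0], [0, 0, 0.9]],
    [0, [0, 0, 0], [0, 0, 0.9]],
    [0, [0, 0, 0], [0, 0, 0.9]],
    [0, [0, 0, 0], [0, 0, 0.9]],
    [0, [0, 0, 0], [0, 0, 0]]
  ]
}}

```text
t: 38.45
tool_pos: [0.629, -0.2298, 0.0232]
tool_rot: [-2.928, 1.124, 0.001]
contact_force: [-3.0, 8.6, 7.6]
opening: 0.0134
grip_force: 37.3
```

```bash
python3 - <<'E'
from h import *
s=imaging.get_image("scene");t=imaging.get_image("top");o=ctrl.get_obs();print(o["q"][5],np.degrees(R.from_rotvec(o["tool_rot"]).as_matrix()[:2,0]/1)[:2], np.degrees(np.arctan2(*R.from_rotvec(o["tool_rot"]).as_matrix()[1::-1,0])))
a=s["color"][205:250,225:285];b=t["color"][155:220,400:440]
cv2.imwrite("pics/k2.png",np.hstack([cv2.resize(a,(480,360),interpolation=cv2.INTER_CUBIC),cv2.resize(b,(222,360),interpolation=cv2.INTER_CUBIC)]))
E
```

```text
1.8379121496245812 [ 42.59564468 -38.3196759 ] -41.9750192298992
```

View pics/k2.png

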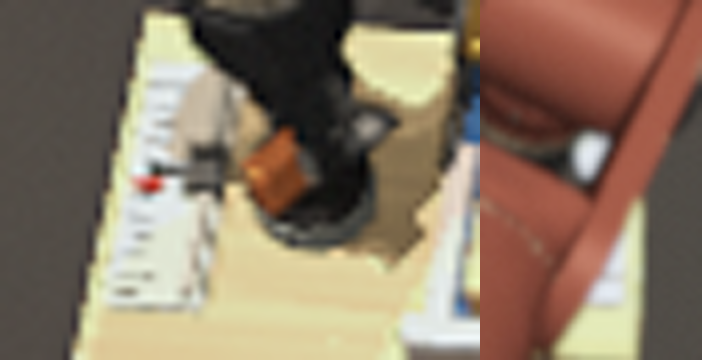

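Scene crop: the needle tip at (155,170) is just short of the red mark at (150,185), about 7 mm to go. I'll turn a bit more, then back off and measure it numerically.

Emit:
{"name": "play_rows", "arguments": {
  "series": [
    [0, [0, 0, 0], [0, 0, 0.9]],
    [0, [0, 0, 0], [0, 0, 0.9]],
    [0, [0, 0, 0], [0, 0, 0.9]],
    [0, [0, 0, 0], [0, 0, 0.9]],
    [0, [0, 0, 0], [0, 0, 0.9]],
    [0, [0, 0, 0], [0, 0, 0]],
    [0, [0, 0, 0], [0, 0, 0]]
  ]
}}

```text
t: 39.42
tool_pos: [0.6306, -0.2289, 0.0232]
tool_rot: [-2.436, 1.972, 0.0]
contact_force: [2.9, 11.7, 5.2]
opening: 0.0133
grip_force: 36.9
```

Emit:
{"name": "play_rows", "arguments": {
  "series": [
    [0.5, [0, 0, 0], [0, 0, 0]],
    [0.5, [0, 0, 0], [0, 0, 0]],
    [0.5, [0, 0, -0.7], [0, 0, 0]],
    [0.5, [0, 0, -0.9], [0, 0, 0]],
    [0.5, [-0.4, -0.9, -0.4], [0, 0, 0]],
    [0.5, [-0.4, -0.9, 0], [0, 0, 0]],
    [0.5, [-0.4, -0.9, 0], [0, 0, 0]],
    [0.5, [-0.4, -0.9, 0], [0, 0, 0]]
  ]
}}

```text
t: 40.42
tool_pos: [0.7887, -0.117, 0.1211]
tool_rot: [-2.44, 1.979, -0.001]
contact_force: [0.1, -0.5, -0.7]
opening: 0.0429
grip_force: 0.0
```

```bash
cat > ptr.py <<'E'
from h import *
from scipy.ndimage import map_coordinates
c=np.array([np.cos(jy),np.sin(jy)]);n=np.array([-c[1],c[0]])
def line(im,y,z,xs,ch):
    P=np.array([proj(im,[*jig(x,y),z])[::-1] for x in xs]).T
    return np.array([map_coordinates(im["color"][...,k].astype(float),P,order=1) for k in ch])
def report():
    xs=np.arange(-.075,.06,.001)
    for nm in("top","scene"):
        im=imaging.get_image(nm)
        for y in np.arange(-.280,-.305,-.004):
            p=line(im,y,.02,xs,(0,1,2));g=p.mean(0);red=p[2]-p[:2].mean(0)
            i=g.argmin();w=np.clip(150-g,0,None)*(abs(np.arange(len(xs))-i)<5)
            j=red.argmax();v=np.clip(red-25,0,None)
            print(nm,round(y,3),"dark",i and round(xs[i]*1e3,1),int(g.min()),round((w@xs)/max(w.sum(),1e-9)*1e3,1),"red",round(xs[j]*1e3,1),int(red.max()),round((v@xs)/max(v.sum(),1e-9)*1e3,1))
report()
E
python3 ptr.py; python3 -c "
from h import *
print(ctrl.get_obs()['tool_rot'],ctrl.get_obs()['tool_pos'])
p=ctrl.get_obs()"
```

```text
top -0.28 dark 0.0 179 0.0 red -74.0 18 0.0
top -0.284 dark 0.0 161 0.0 red -74.0 19 0.0
top -0.288 dark 1.0 154 0.0 red -75.0 18 0.0
top -0.292 dark 1.0 154 0.0 red 1.0 26 1.0
top -0.296 dark 1.0 179 0.0 red 1.0 27 1.0
top -0.3 dark -70.0 208 0.0 red -75.0 17 0.0
top -0.304 dark 11.0 202 0.0 red 11.0 17 0.0
scene -0.28 dark 0.0 68 -0.6 red 0.0 21 0.0
scene -0.284 dark 0.0 68 -0.4 red 0.0 45 0.2
scene -0.288 dark 0.0 59 0.1 red 0.0 50 0.4
scene -0.292 dark 1.0 91 0.2 red 1.0 46 0.1
scene -0.296 dark -3.0 172 0.0 red -3.0 47 -1.6
scene -0.3 dark -55.0 194 0.0 red -3.0 29 -2.7
scene -0.304 dark 40.0 191 0.0 red 8.0 26 15.2
[-2.44338515e+00  1.97242349e+00 -1.26940138e-04] [ 0.79007296 -0.11407171  0.1200192 ]
```

```bash
sed -i 's/^report()$/if __name__=="__main__": report()/' ptr.py; python3 - <<'E'
from ptr import *
xs=np.arange(-.06,.03,.001)
for nm in("top","scene"):
    im=imaging.get_image(nm);im0=dict(im);im0["color"]=cv2.imread(f"pics/{nm}0.png")
    for y in np.arange(-.276,-.313,-.004):
        r=[]
        for q in(im0,im):
            p=line(q,y,.02,xs,(0,1,2));red=p[2]-p[:2].mean(0);k=abs(xs)<.012
            v=np.clip(red-22,0,None)*k;r+=[int(red[k].max()),round((v@xs)/max(v.sum(),1e-9)*1e3,1)]
        g0=line(im0,y,.02,xs,(0,1,2)).mean(0);g=p.mean(0);i=g0.argmin()
        w=np.clip(np.median(g)-20-g,0,None)*k;print(nm,round(y,3),"red0/red",r,"dark0",round(xs[i]*1e3,1),int(g0.min()),"dark now",round((w@xs)/max(w.sum(),1e-9)*1e3,1))
E
```

```text
top -0.276 red0/red [-9, np.float64(0.0), -1, np.float64(0.0)] dark0 -47.0 156 dark now 1.8
top -0.28 red0/red [-7, np.float64(0.0), -2, np.float64(0.0)] dark0 -46.0 174 dark now 1.2
top -0.284 red0/red [13, np.float64(0.0), 0, np.float64(0.0)] dark0 -46.0 164 dark now 0.1
top -0.288 red0/red [50, np.float64(0.5), 7, np.float64(0.0)] dark0 -46.0 152 dark now -0.1
top -0.292 red0/red [61, np.float64(0.6), 26, np.float64(0.8)] dark0 1.0 166 dark now 0.3
top -0.296 red0/red [37, np.float64(0.6), 27, np.float64(0.7)] dark0 1.0 181 dark now 0.1
top -0.3 red0/red [8, np.float64(0.0), 7, np.float64(0.0)] dark0 -2.0 209 dark now 0.0
top -0.304 red0/red [17, np.float64(0.0), 17, np.float64(0.0)] dark0 11.0 201 dark now 0.0
top -0.308 red0/red [27, np.float64(5.2), 27, np.float64(5.5)] dark0 2.0 174 dark now 0.0
top -0.312 red0/red [21, np.float64(0.0), 22, np.float64(5.6)] dark0 -7.0 104 dark now 0.0
scene -0.276 red0/red [-5, np.float64(0.0), 10, np.float64(0.0)] dark0 -48.0 90 dark now -1.6
scene -0.28 red0/red [7, np.float64(0.0), 21, np.float64(0.0)] dark0 -48.0 88 dark now -1.1
scene -0.284 red0/red [62, np.float64(-0.8), 44, np.float64(0.3)] dark0 -48.0 85 dark now -0.8
scene -0.288 red0/red [109, np.float64(-0.8), 49, np.float64(0.4)] dark0 -47.0 90 dark now 0.0
scene -0.292 red0/red [85, np.float64(-1.0), 47, np.float64(0.0)] dark0 1.0 115 dark now 0.1
scene -0.296 red0/red [62, np.float64(-1.7), 48, np.float64(-1.5)] dark0 -2.0 177 dark now -0.9
scene -0.3 red0/red [27, np.float64(-2.8), 29, np.float64(-2.7)] dark0 -55.0 194 dark now 0.0
scene -0.304 red0/red [26, np.float64(8.3), 27, np.float64(8.3)] dark0 14.0 192 dark now 0.0
scene -0.308 red0/red [30, np.float64(6.2), 30, np.float64(6.1)] dark0 2.0 108 dark now 2.0
scene -0.312 red0/red [9, np.float64(0.0), 10, np.float64(0.0)] dark0 -45.0 65 dark now 0.0
```

The pointer and mark agree to within about 1 mm in both views. Next I'll check that the lever is down and work out the move to it.

```bash
python3 - <<'E'
from h import *
ims=[imaging.get_image("top"),imaging.get_image("scene")]
uv=[]
for im in ims:
    e=proj(im,[.5946,.2826,.122]);u,v=np.round(e).astype(int);g=im["color"][v-8:v+9,u-8:u+9].max(2);m=(g<45).astype(np.uint8)
    n,l,st,c=cv2.connectedComponentsWithStats(m);k=1+np.argmax(st[1:,4]) if n>1 else 0
    q=c[k]+[u-8,v-8];uv.append(q);print(e,q,st[k],g.min())
print(tri(ims,uv))
to([.5946,.2826,.12],np.arctan2(-.853,-.522));print(ctrl.get_obs()["q"])
E
```

```text
[220.48396862 187.62790492] [224.04347826 192.69565217] [ 9 10  7  6 23] 16
[404.852519   209.77655791] [403.94871795 215.48717949] [ 4 10  8  7 39] 7
[0.59043421 0.2840264  0.07359342]
tool [ 0.7869 -0.1183  0.1208] shift [-8.639  2.108  0.015]
turn [ 5.000e-03  1.000e-03 -5.828e+00]
turn [ 1.0000e-03 -6.0000e-03  1.6672e+01]
[-2.42445189e-01  4.95029812e-01  1.21976521e+00 -4.76400692e-04
  1.42733891e+00  2.69134747e+00]
```

Emit:
{"name": "play_rows", "arguments": {
  "series": [
    [1, [0, 0, 0], [0, 0, -0.97]],
    [1, [0, 0, 0], [0, 0, -0.97]],
    [1, [0, 0, 0], [0, 0, -0.97]],
    [1, [0, 0, 0], [0, 0, -0.97]],
    [1, [0, 0, 0], [0, 0, -0.97]],
    [1, [0, 0, 0], [0, 0, -0.97]],
    [1, [-0.83, -0.537, 0], [0, 0, 0]],
    [1, [-0.83, -0.537, 0], [0, 0, 0]]
  ]
}}

```text
t: 41.72
tool_pos: [0.7435, -0.0293, 0.1213]
tool_rot: [-3.022, 0.857, -0.001]
contact_force: [0.1, 0.1, 0.2]
opening: 0.086
grip_force: 0.0
```

Emit:
{"name": "play_rows", "arguments": {
  "series": [
    [1, [-0.83, -0.537, 0], [0, 0, 0]],
    [1, [-0.83, -0.537, 0], [0, 0, 0]],
    [1, [-0.83, -0.537, 0], [0, 0, 0]],
    [1, [-0.83, -0.537, 0], [0, 0, 0]],
    [1, [-0.83, -0.537, 0], [0, 0, 0]],
    [1, [-0.83, -0.537, 0], [0, 0, 0]],
    [1, [-0.83, -0.537, 0], [0, 0, 0]],
    [1, [0, 0, 0], [0, 0, 0]]
  ]
}}

```text
t: 42.72
tool_pos: [0.5935, 0.2851, 0.1214]
tool_rot: [-3.025, 0.848, -0.0]
contact_force: [-0.8, 0.1, 0.5]
opening: 0.086
grip_force: 0.0
```

```bash
python3 - <<'E'
from h import *
to([.5946,.2826,.053],np.arctan2(-.853,-.522));print(ctrl.get_obs()["q"][5])
s=imaging.get_image("scene")
for r,z in(((345,220,360,252),.043),((313,218,328,250),.043),((278,214,294,250),.043)):
  for b in blobs(s,(8,30,110),(40,200,255),roi=r,amin=60): print(cv2.boundingRect(b),cv2.contourArea(b),[np.round(x,3) for x in rect(s,b,z)])
E
```

```text
tool [0.5935 0.2851 0.1214] shift [0.045 0.033 1.368]
turn [-0.003  0.     0.018]
turn [-0.0000e+00 -5.0000e-03 -2.2482e+01]
2.452177784645672
(347, 222, 10, 28) 200.5 [array([0.662, 0.096], dtype=float32), array([0.032, 0.111], dtype=float32), np.float32(176.691)]
(315, 220, 11, 28) 197.5 [array([ 0.656, -0.019], dtype=float32), array([0.032, 0.111], dtype=float32), np.float32(177.055)]
(283, 218, 11, 27) 196.0 [array([ 0.65 , -0.135], dtype=float32), array([0.035, 0.11 ], dtype=float32), np.float32(176.41)]
```

Emit:
{"name": "play_rows", "arguments": {
  "series": [
    [1, [0.045, 0.033, 0.5], [0, 0, 0]],
    [1, [0, 0, 0.5], [0, 0, 0]],
    [1, [0, 0, 0.35], [0, 0, 0]],
    [1, [0, 0, 0], [0, 0, 0]],
    [0, [0, 0, 0], [0, 0, 0]],
    [0, [0, 0, 0], [0, 0, 0]],
    [0, [0, 0, 0], [0, 0, 0]],
    [0, [0, 0, 0], [0, 0, 0]]
  ],
  "force": 60
}}

```text
t: 43.78
tool_pos: [0.5968, 0.2816, 0.0547]
tool_rot: [-3.023, 0.852, -0.002]
contact_force: [-0.8, 0.3, 3.1]
opening: 0.03
grip_force: 58.8
```

Emit:
{"name": "play_rows", "arguments": {
  "series": [
    [0, [0, 0, -0.15], [0, 0, 0]],
    [0, [0, 0, -0.15], [0, 0, 0]],
    [0, [0, 0, -0.15], [0, 0, 0]],
    [0, [0, 0, -0.07], [0, 0, 0]],
    [0, [0, 0, 0], [0, 0, 0]],
    [0, [0, 0, 0], [0, 0, 0]]
  ]
}}

```text
t: 44.52
tool_pos: [0.5963, 0.2809, 0.079]
tool_rot: [3.023, -0.852, 0.001]
contact_force: [5.6, -2.1, -7.0]
opening: 0.03
grip_force: 60.3
```

Emit:
{"name": "play_rows", "arguments": {
  "series": [
    [0, [0.014, 0.28, 0], [0, 0, -0.716]],
    [0, [0.014, 0.28, 0], [0, 0, -0.716]],
    [0, [0.014, 0.28, 0], [0, 0, -0.716]],
    [0, [0.014, 0.28, 0], [0, 0, -0.716]],
    [0, [0.014, 0.28, 0], [0, 0, -0.716]],
    [0, [0, 0, 0], [0, 0, 0]]
  ]
}}

```text
t: 45.28
tool_pos: [0.5776, 0.2151, 0.0803]
tool_rot: [-3.138, 0.078, -0.007]
contact_force: [8.9, 1.2, -6.8]
opening: 0.0297
grip_force: 60.3
```

Emit:
{"name": "play_rows", "arguments": {
  "series": [
    [0, [0.014, 0.28, 0], [0, 0, -0.716]],
    [0, [0.014, 0.28, 0], [0, 0, -0.716]],
    [0, [0.014, 0.28, 0], [0, 0, -0.716]],
    [0, [0.007, 0.14, 0], [0, 0, -0.358]],
    [0, [0.007, 0.14, 0], [0, 0, -0.358]],
    [0, [0.007, 0.14, 0], [0, 0, -0.358]],
    [0, [0.007, 0.14, 0], [0, 0, -0.358]],
    [0, [0, 0, 0], [0, 0, 0]]
  ]
}}

```text
t: 46.28
tool_pos: [0.5926, 0.1497, 0.0806]
tool_rot: [-3.058, -0.701, -0.011]
contact_force: [10.0, 6.4, -6.7]
opening: 0.0298
grip_force: 60.3
```

```bash
python3 - <<'E'
from h import *
to([.5893,.1483,.053],np.arctan2(-.9007,.4348))
o=ctrl.get_obs();d=o["tool_pos"][:2]-[.714,.2095];a=np.degrees(np.arctan2(d[1],d[0]))%360;print("angle from -x jig",np.radians(a-180-np.degrees(jy)),np.linalg.norm(d),o["contact_force"])
E
```

```text
tool [0.5926 0.1497 0.0806] shift [-0.075 -0.003  0.552]
turn [-0.016 -0.056  0.009]
turn [  0.089  -0.025 -22.491]
angle from -x jig 0.5076146529325338 0.13535433110021772 [ 9.9601657   6.42721003 -6.7335105 ]
```

Emit:
{"name": "play_rows", "arguments": {
  "series": [
    [0, [-0.05, 0, 0.15], [0, 0, 0]],
    [0, [0, 0, 0.15], [0, 0, 0]],
    [0, [0, 0, 0.15], [0, 0, 0]],
    [0, [0, 0, 0.09], [0, 0, 0]],
    [0, [0, 0, 0.03], [0, 0, 0]],
    [0, [0, 0, 0], [0, 0, 0]]
  ]
}}

```text
t: 47.02
tool_pos: [0.5928, 0.1497, 0.0546]
tool_rot: [-3.058, -0.701, -0.02]
contact_force: [12.1, 8.7, -1.8]
opening: 0.0294
grip_force: 59.8
```

Emit:
{"name": "play_rows", "arguments": {
  "series": [
    [0, [0, 0, 0.05], [0, 0, 0]],
    [0, [0, 0, 0.05], [0, 0, 0]],
    [0, [0, 0, 0], [0, 0, 0]]
  ]
}}

```text
t: 47.4
tool_pos: [0.593, 0.1489, 0.0536]
tool_rot: [-3.06, -0.703, -0.018]
contact_force: [-0.4, 4.5, 16.2]
opening: 0.0299
grip_force: 58.0
```

Emit:
{"name": "play_rows", "arguments": {
  "series": [
    [1, [0, 0, 0], [0, 0, 0]],
    [1, [0, 0, 0], [0, 0, 0]],
    [1, [0, 0, 0], [0, 0, 0]],
    [1, [0, 0, -0.7], [0, 0, 0]],
    [1, [0, 0, -0.8], [0, 0, 0]],
    [1, [0, 0, -0.8], [0, 0, 0]],
    [1, [-0.8, -0.2, -0.4], [0, 0, 0]],
    [1, [-0.8, -0.2, 0], [0, 0, 0]]
  ]
}}

```text
t: 48.4
tool_pos: [0.5074, 0.1292, 0.1831]
tool_rot: [3.062, 0.701, 0.005]
contact_force: [-0.9, -0.9, -0.8]
opening: 0.0854
grip_force: 0.0
```

Emit:
{"name": "play_rows", "arguments": {
  "series": [
    [1, [-0.5, -0.8, -0.5], [0, 0, 0]],
    [1, [-0.2, -1, 0], [0, 0, 0]],
    [1, [0, -1, 0], [0, 0, 0]],
    [1, [0, 0, 0], [0, 0, 0]]
  ]
}}

```text
t: 48.9
tool_pos: [0.4129, 0.242, 0.2055]
tool_rot: [-3.06, -0.708, 0.002]
contact_force: [0.7, -0.3, 0.6]
opening: 0.0852
grip_force: 0.0
```

```bash
python3 - <<'E'
from h import *
for nm in("top","scene"):
    im=imaging.get_image(nm);im0=cv2.imread(f"pics/{nm}0.png")
    # lever region vs start picture (shut, down) ; red arm mask overlap
    x0,y0,x1,y1=(235,140,285,200) if nm=="top" else (355,200,400,262)
    h=lambda c:cv2.inRange(cv2.cvtColor(c[y0:y1,x0:x1],cv2.COLOR_BGR2HSV),(0,150,70),(8,255,255))
    a,b=h(im0),h(im["color"]);print(nm,"red arm px start/now/common",(a>0).sum(),(b>0).sum(),((a&b)>0).sum(),"centroids",np.mean(np.nonzero(a),1),np.mean(np.nonzero(b),1))
    e=proj(im,[.5878,.1485,.123]).astype(int);u,v=e;d=np.abs(im0[v-8:v+9,u-8:u+9].astype(int)-im["color"][v-8:v+9,u-8:u+9]).mean();print("handle patch diff",d)
    for b in blobs(im,(10,30,110),(33,110,255),roi=(345,212,362,252) if nm=="scene" else (285,150,300,200),amin=30): print([np.round(x,3) for x in rect(im,b,.047)])
    if nm=="scene":
        for r in((313,212,330,250),(278,212,296,250)):
            for b in blobs(im,(10,30,110),(33,110,255),roi=r,amin=30): print([np.round(x,3) for x in rect(im,b,.047)])
print("fence face mid",jig(.075,0))
import ptr;ptr.report()
E
```

```text
top red arm px start/now/common 187 188 171 centroids [28.28877005 22.5026738 ] [28.37234043 22.92553191]
handle patch diff 18.09919261822376
[array([0.681, 0.092], dtype=float32), array([0.043, 0.083], dtype=float32), np.float32(174.611)]
scene red arm px start/now/common 192 191 175 centroids [36.22916667 22.17708333] [36.61256545 21.92146597]
handle patch diff 10.828143021914649
[array([0.678, 0.104], dtype=float32), array([0.051, 0.084], dtype=float32), np.float32(177.948)]
[array([ 0.672, -0.015], dtype=float32), array([0.059, 0.086], dtype=float32), np.float32(1.793)]
[array([ 0.64 , -0.145], dtype=float32), array([0.059, 0.136], dtype=float32), np.float32(5.253)]
fence face mid [ 0.72040723 -0.0237291 ]
top -0.28 dark 0.0 177 0.0 red -74.0 18 0.0
top -0.284 dark 0.0 160 0.0 red -74.0 18 0.0
top -0.288 dark 1.0 152 0.0 red -74.0 18 0.0
top -0.292 dark 1.0 151 0.0 red 1.0 26 1.0
top -0.296 dark 1.0 177 0.0 red 1.0 28 1.0
top -0.3 dark -70.0 207 0.0 red -75.0 17 0.0
top -0.304 dark 11.0 201 0.0 red -75.0 18 0.0
scene -0.28 dark 0.0 69 -0.7 red 0.0 20 0.0
scene -0.284 dark 0.0 67 -0.4 red 0.0 44 0.2
scene -0.288 dark 0.0 60 0.1 red 0.0 48 0.5
scene -0.292 dark 1.0 91 0.2 red 1.0 45 0.2
scene -0.296 dark -3.0 171 0.0 red -3.0 47 -1.6
scene -0.3 dark -55.0 194 0.0 red -3.0 29 -2.7
scene -0.304 dark 40.0 190 0.0 red 8.0 27 15.1
```

```bash
python3 -c "
from station import ctrl
print(ctrl.finish_job())"
```

```text
the job is handed in; nothing more can be done
None
```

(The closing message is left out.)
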